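Put four hand tools back into their shadow-foam inserts

TASK

Tidy up the tool-chest tray: put the combination pliers, the short blue screwdriver, the stubby screwdriver and the hex-key set each into the black foam insert whose cut-out has that tool's own outline. Lay every tool the way its cut-out runs, right down on the yellow floor of the cut-out, and let go.

Things in the scene. Friction and masses are not known exactly. Their poses are not given: they have to be found in the camera images.
- pliers: Loose combination pliers, red handles, lying flat: 177 mm long (y), 12 thick (z), 0.22 kg. Origin: middle of the underside; +y to the handle ends, jaw tip at y -89 mm, z up. Width (x) over both handles: 46 at y 14, 53 at y 31, 56 at y 53, 52 at y 68; jaws 25 at y -45. Centre of mass y +13. Grip low over both handles: the sides are rounded, widest 6 mm up. (Blue needle-nose pliers have no insert.)
- screwdriver: Loose short screwdriver, blue handle, lying: 170 mm long (y); handle 25 wide (x), 27 high (z) from y +7 to +85 mm, thin blade to y -85. 0.07 kg. Origin: middle of the underside, +y to the handle end, z up. A longer (210 mm) red screwdriver near the front edge has no insert.
- stubby: Loose stubby screwdriver, thick green handle, lying: 100 mm long (y); handle 30 wide (x), 32 high (z) from y +4 to +50 mm; blade side up to 18 wide, 21 high, to y -50. 0.06 kg. Origin: middle of the underside, +y to the handle end, z up.
- hexkeys: Loose hex-key set in a red block-shaped holder: 28 mm wide (x), 100 long (y), 22 high at the holder, 25 over the keys (z). 0.16 kg. Origin: middle of the underside, z up. May go in either way round.
- tool_tray: Shallow grey steel tray, 418 x 210 mm, rim 22 mm high, fixed; y along its length, origin middle of the underside. In it, side by side, four equal foam inserts, 100 wide x 200 long x 14 high, 102 mm apart, underside 1.5 mm above the bench: black foam over a yellow base, so that each cut-out shows yellow. Order of the inserts varies. Middle line of an end insert to the rim: 54 mm.
- insert_pliers: Fixed foam insert with the pliers outline. Origin: middle of its underside, z up; cut-out centred on it, 4 mm larger than the tool all round, yellow floor at z +4 mm, black top at z +14. A tool lies right with its origin straight above this origin and its +y along this +y (handle end, robot's side). Black finger slot down to the floor, y +1 to +65, across the whole insert.
- insert_screwdriver: Fixed foam insert with the long narrow cut-out of the short blue screwdriver: 178 mm long, handle part 33 wide from about y 0 to +89, blade part 19 wide. Origin, axes, clearance and heights as insert_pliers: floor z +4 mm, top z +14, +y to the handle end (robot's side). Black finger slot to the floor, y +20 to +72, 82 mm across.
- insert_stubby: Fixed foam insert with the short cut-out of the stubby screwdriver: 108 mm long, handle part 38 wide from about y 0 to +54, blade part 26 wide. Origin, axes, clearance and heights as insert_pliers: floor z +4 mm, top z +14, +y to the handle end (robot's side). Black finger slot to the floor, y +4 to +52, 82 mm across.
- insert_hexkeys: Fixed foam insert with the plain oblong cut-out of the hex-key set: 108 x 36 mm, long way along y. Origin, axes, clearance and heights as insert_pliers: floor z +4 mm, top z +14. Black finger slot to the floor, y -26 to +26, 82 mm across.

How it is judged:
By the outcome, as a careful person would: the job done as asked, in the order asked, and still so for the second after the job is handed in, with the robot touching nothing.
It also fails if it takes over 106 s, if anything falls off the work surface, if the arm or the gripper's body presses on something with over 40 N, if the wrist force passes 120 N, or if a joint passes its speed limit or range.

ROBOT

A 7-joint arm with a two-finger parallel gripper is mounted at the origin on a cart in front of the work surface, level with it; the furniture and walls round the work are solid. World frame = base frame: x ahead of the robot, y to its left, z up, the work surface at z = 0. Lengths are in mm, angles in rad, forces in N, time in s.
With the tool pointing down it reaches from about 350 to 900 mm from the base axis. Payload 8.1 kg.
Tool frame: the origin (TCP) lies on the centre line of the jaws, within the pads' length; the fingertips stand 19 mm ahead of it and the grasp point (between the pads) is the TCP; z points along the fingers, y is the line along which they close (so a half turn about z gives the same grasp; the last joint's range is limited). The gripper opens to 85 mm and grips with 20 to 120 N. Pads are 22 mm wide; open, the fingers measure 114 mm over their backs; the gripper's body (76 mm by 85 mm) begins 54 mm behind the grasp point. The pads swing forward as they close: fully open they stand 13 mm farther back than shut.
Start: joints at [-1.221, 0.434, 0.025, 1.573, -0.012, 1.134, -0.075], TCP at [273.455, 562.016, 250.323] pointing down, gripper open.
Joint ranges: [-2.62, 2.62], [-0.44, 2.09], [-1.27, 1.32], [0.08, 2.57], [-1.32, 4.46], [0.12, 2], [-2.74, 2.74]. Speed limits (rad/s): [2.22, 2.22, 3.01, 3.01, 3.14, 3.14, 3.14].

INTERFACE

Orientations are given as a rotation vector (axis times angle).
In Python, from rig import env gives the robot as it stands.
- The arm moves only by the tool servo_tool, never from a script. Its argument "deltas" is a list of rows, each a list of 2 entries, a list of its own where there are three numbers: the shift along the tool's x, y, z in mm, then the turn, a rotation vector about the tool's x, y, z in rad. In form: [[[tx, ty, tz], [ax, ay, az]], ...]. A call has 1 to 8 rows; each row shifts and turns the commanded pose from where the row before left it, along the tool's axes as they then stand; what a row does not reach is not made up. A row lasts 1/10 s, in which the tool goes at most 50 mm and 8.59 degrees, less where a joint would pass 70% of its speed; a pose out of reach is approached as far as the arm can. A call with a gripper value outside its range is refused whole. "hand" is the closure, from 0 (fully open) to 1 (shut), set as the call begins (left out, the last holds). The fingers move at their own pace and stop on an object; "newtons" is the grip in N (left out, the last holds). Time passes only in rows, so rows that do not move let the fingers close. It gives the time, the measured TCP pose, the force, the opening and the grip force at its end, in the units of the state.
- env.state(): the state, without advancing time (a new reading comes with each control period).
- env.get_image(name): name is "side" or "top"; returns a dict with "img" (400x640x3 uint8, blue, green, red), "intrinsics" (3x3 intrinsics, pixels), "rvec" (rotation vector, rad) and "tvec" (3), from world to camera coordinates, as OpenCV has them. Camera axes: x right, y down, z forward; pixel columns grow to the right and rows downward; lengths in mm; the calibration is good to about 2 mm. A picture is of the moment at which its call begins. There is no depth.
- env.job_done(): hands the job in; it is judged then, once.
Trained networks look in a picture, given as the dict that the camera call returned (one of the last four; its "shot" number tells which), for a name from the list of things; names that differ only in an ending like _2 or _b are one class to them, and where a whole thing is asked for, a point or a joint stands for the part that bears it (a point fixed in the world has none). Each returns a list of dicts, best first, with "p" (0 to 1); they miss things now and then, are a little off and sometimes report something else, mostly with a low value. They report only what shows in the picture. A call takes as long as a camera call.
- env.find_in(label, picture): "bbox" ([centre column, centre row, width, height] as shares, 0 to 1, of the picture: columns of its width, rows of its height, round what is visible of it).
- env.place_of(label, picture): "point" ([column, row] as shares, 0 to 1, of the picture: columns of its width, rows of its height: a listed point, or the origin of a listed thing).
The state is a dict: "time": time; "q": joint angles; "qd": joint speeds; "tau": joint torques, N m; "tcp_pos": TCP position; "eef_rot": TCP orientation; "wrist_force": force on the tool from outside, world axes, zero at the start; "torque": the same for the moment, N m; "opening": opening from 0.0 (shut) to 1.0 (fully open); "grasp_force": force on a finger pad.
Only numpy, scipy, OpenCV 4.12 (cv2) and the standard library are available. Lean on these libraries where they do the work, as an engineer would, in place of code of your own. Each camera call takes 0.05 s, during which the arm holds its last target. There are 200 camera calls.

## Working session

There is one attempt and no reset: what is moved stays moved. The work goes in short steps, Python scripts to look and compute and a tool call to move; the robot and the scene stay as the last step left them, time stands still between calls to the robot, and variables do not carry over. Pictures are saved under pics/ and viewed, at most 14 in all, crops included, and the job is handed in when it is done.

Besides the shell and the picture viewer there is one more tool, called after "Emit:" by a JSON object that holds its "op" and its "data". servo_tool: Moves the arm, as the interface text tells. Its arguments: {"type":"object","properties":{"deltas":{"type":"array"},"hand":{"type":"number"},"newtons":{"type":"number"}},"required":["deltas"]}

```bash
ls; mkdir -p pics
cat > h.py <<'E'
import numpy as np, cv2
from rig import env
def ray(pic,uv,z):
    K=np.array(pic['intrinsics'],float);R,_=cv2.Rodrigues(np.array(pic['rvec'],float));t=np.array(pic['tvec'],float).ravel()
    d=R.T@np.linalg.inv(K)@np.array([uv[0],uv[1],1.]);c=-R.T@t
    return c+d*(z-c[2])/d[2]
def proj(pic,P):
    p,_=cv2.projectPoints(np.array(P,float).reshape(-1,3),np.array(pic['rvec'],float),np.array(pic['tvec'],float),np.array(pic['intrinsics'],float),None)
    return p.reshape(-1,2)
E
python3 - <<'E'
from h import *
for n in ['top','side']:
    p=env.get_image(n);cv2.imwrite(f'pics/{n}0.png',p['img'])
    R,_=cv2.Rodrigues(np.array(p['rvec'],float));print(n,(-R.T@np.array(p['tvec']).ravel()).round(),np.array(p['intrinsics']).round().tolist())
    for l in ['pliers','screwdriver','stubby','hexkeys','tool_tray','insert_pliers','insert_screwdriver','insert_stubby','insert_hexkeys']:
        z=0 if not l.startswith('ins') else 5.5
        for r in env.place_of(l,p)[:3]:
            uv=np.array(r['point'])*[640,400];print(l,round(r['p'],2),uv.round(),ray(p,uv,z).round())
print(env.state())
E
```

```text
pics
top [ 371.   -9. 1034.] [[363.0, 0.0, 322.0], [0.0, 363.0, 199.0], [0.0, 0.0, 1.0]]
pliers 0.97 [424. 174.] [ 574. -300.    0.]
screwdriver 0.51 [421. 227.] [ 421. -286.    0.]
stubby 0.47 [172. 201.] [494. 428.   0.]
hexkeys 0.89 [465. 194.] [ 517. -417.    0.]
tool_tray 0.91 [294. 190.] [526.  77.   0.]
insert_pliers 0.8 [347. 189.] [529. -77.   6.]
insert_screwdriver 0.86 [309. 190.] [526.  32.   6.]
insert_stubby 0.87 [277. 185.] [541. 124.   6.]
insert_hexkeys 0.91 [240. 186.] [538. 232.   6.]
side [-176. -969. 1005.] [[444.0, 0.0, 319.0], [0.0, 444.0, 203.0], [0.0, 0.0, 1.0]]
pliers 0.65 [290. 169.] [557. 249.   0.]
pliers 0.58 [301. 183.] [540. 145.  -0.]
screwdriver 0.53 [345. 265.] [ 424. -272.    0.]
stubby 0.61 [317. 197.] [542.  47.   0.]
stubby 0.5 [291. 170.] [554. 240.   0.]
stubby 0.43 [255. 151.] [502. 431.   0.]
hexkeys 0.89 [400. 290.] [ 499. -436.    0.]
insert_pliers 0.69 [332. 216.] [522. -72.   6.]
insert_screwdriver 0.72 [317. 199.] [533.  32.   6.]
insert_screwdriver 0.15 [254. 152.] [494. 423.   6.]
insert_stubby 0.76 [306. 184.] [547. 124.   6.]
insert_hexkeys 0.84 [289. 168.] [552. 249.   6.]
{'time': 1.0, 'q': array([-1.22058841,  0.43446284,  0.02495623,  1.57317621, -0.01159867,
        1.13400924, -0.07510513]), 'qd': array([-0.00088753,  0.00078618, -0.00066895,  0.0004277 ,  0.00166453,
       -0.00312651, -0.00162428]), 'tau': array([-3.78500663e-04, -6.70294833e+01,  1.02314673e+00, -3.16550589e+01,
        1.53761613e-02,  2.67094714e-03,  2.02059510e-05]), 'tcp_pos': array([273.44266172, 562.03232142, 250.35465735]), 'eef_rot': array([7.05282283e-01, 3.06139454e+00, 1.39743164e-04]), 'wrist_force': array([0.36960557, 0.10850353, 0.66735843]), 'torque': array([-0.00392004, -0.00128892,  0.03187514]), 'grasp_force': 0.0, 'opening': 1.0030954176972013}
```

Run:
```python
import cv2
a=cv2.imread('pics/top0.png');b=cv2.imread('pics/side0.png')
cv2.imwrite('pics/a.png',cv2.resize(a[120:280,220:490],None,fx=2.96,fy=2.96,interpolation=cv2.INTER_CUBIC))
```

```text
(no output)
```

View pics/a.png

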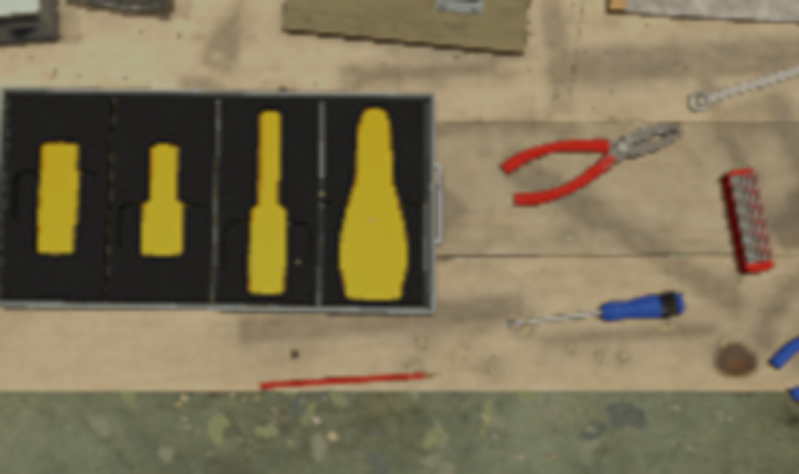

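View pics/top0.png

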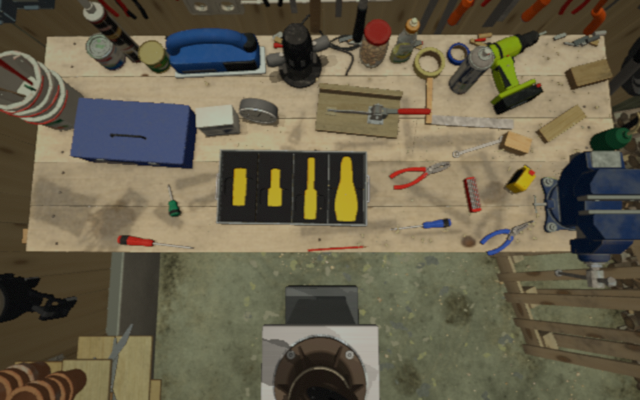

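View pics/side0.png

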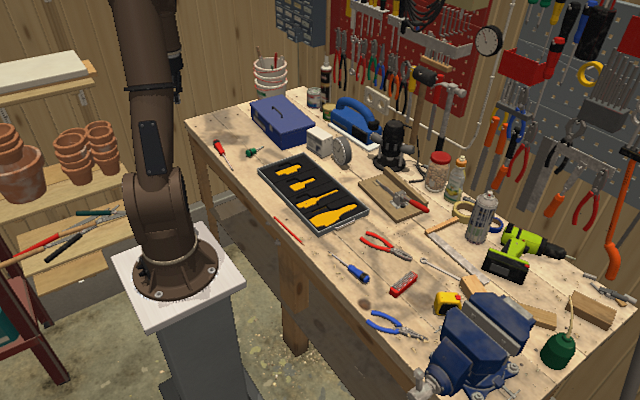

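The top view shows the tray with cut-outs from left to right: hex keys, stubby, screwdriver and pliers. The loose pliers are at about (420,176), the blue screwdriver at (428,225), the hex keys at (473,195) and the stubby at (174,203).

```bash
cat >> h.py <<'E'
S=8
def tray_fit(pics):
    from scipy.optimize import least_squares
    def cut(k): # polygons in insert coords (x,y), slot half-widths
        if k==0: return [(-18,-54),(18,-54),(18,54),(-18,54)],(-26,26)
        if k==1: return [(-13,-54),(13,-54),(13,0),(19,0),(19,54),(-19,54),(-19,0),(-13,0)],(4,52)
        if k==2: return [(-9.5,-89),(9.5,-89),(9.5,0),(16.5,0),(16.5,89),(-16.5,89),(-16.5,0),(-9.5,0)],(20,72)
    def obs(p):
        h=cv2.cvtColor(p['img'],cv2.COLOR_BGR2HSV);b=p['img'].astype(float)
        m=((h[...,0]>18)&(h[...,0]<32)&(h[...,1]>150)&(h[...,2]>60))
        return m,b
    def model(p,x,y,th,k):
        c,s=np.cos(th),np.sin(th)
        # insert x axis: +x = world R*( ... ) with +y -> world -x when th=0
        ex=np.array([-s*0,0]);ey=np.array([-c,-s]);ex=np.array([ey[1],-ey[0]])
        o=np.array([x,y])+(-ex if ex[1]<0 else ex)*102*(1.5-k)
        poly,sl=cut(k)
        W=lambda q,z:np.array([[*(o+a*ex+b*ey),z] for a,b in q])
        def mask(q,z):
            pt=proj(p,W(q,z));M=np.zeros((hh*S,ww*S),np.uint8)
            cv2.fillPoly(M,[np.round((pt-[c0,r0]+.5)*S).astype(int)],1);return M
        pc=proj(p,W([(0,0)],5.5))[0];ww=hh=100;c0,r0=int(pc[0])-50,int(pc[1])-50
        f=mask(poly,5.5)&(mask(poly,15.5)|mask([(-41,sl[0]),(41,sl[0]),(41,sl[1]),(-41,sl[1])],15.5))
        yy,xx=np.nonzero(f);pts=np.c_[xx,yy]/S-.5+[c0,r0]
        return pts
    def meas(p,k,guess):
        m,b=obs(p);n,l,st,ce=cv2.connectedComponentsWithStats(m.astype(np.uint8))
        g=model(p,*guess,k).mean(0);i=1+np.argmin(np.linalg.norm(ce[1:]-g,axis=1)+1e3*(st[1:,4]<60))
        d=cv2.dilate((l==i).astype(np.uint8),np.ones((5,5)))
        w=np.clip((b[...,2]+b[...,1])/2-b[...,0]-5,0,None)*d;yy,xx=np.nonzero(d);ww=w[yy,xx]
        c=np.array([np.average(xx,weights=ww),np.average(yy,weights=ww)])
        return c,st[i,4]
    res={}
    for n,p in pics.items():
        g=[533,78,0.]
        M=[meas(p,k,g) for k in range(3)]
        f=lambda v:np.concatenate([model(p,v[0],v[1],v[2]/100,k).mean(0)-M[k][0] for k in range(3)])
        r=least_squares(f,[533,78,0],diff_step=[.004,.03,.5],x_scale=[1,1,1])
        v=r.x;print(n,'tray',v[:2].round(1),'th',(v[2]/100).round(4),'res px',r.fun.round(2),[m[1] for m in M],[len(model(p,v[0],v[1],v[2]/100,k))/S**2 for k in range(3)])
E
python3 - <<'E'
from h import *
pics={n:env.get_image(n) for n in ['top','side']}
tray_fit(pics)
p=pics['top']
h=cv2.cvtColor(p['img'],cv2.COLOR_BGR2HSV)
def seg(name,roi,lo,hi,z,wrap=False):
    c0,c1,r0,r1=roi;q=h[r0:r1,c0:c1]
    H=q[...,0].astype(int)
    if wrap:H=(H+90)%180
    m=(H>=lo[0])&(H<=hi[0])&(q[...,1]>=lo[1])&(q[...,2]>=lo[2])
    yy,xx=np.nonzero(m);P=np.array([ray(p,(a+c0,b+r0),z)[:2] for a,b in zip(xx,yy)])
    c=P.mean(0);u,s,vt=np.linalg.svd(P-c);d=vt[0]
    t=(P-c)@d;w=(P-c)@vt[1]
    print(name,len(P),c.round(1),'dir',np.degrees(np.arctan2(d[1],d[0])).round(1),'t',t.min().round(),t.max().round(),'w',w.min().round(),w.max().round(),'mid',(c+d*(t.min()+t.max())/2+vt[1]*(w.min()+w.max())/2).round(1))
seg('pl',(380,455,155,195),(80,120,80),(102,),6,True)
seg('sd',(380,455,212,236),(100,110,50),(130,),13)
seg('st',(160,190,180,222),(40,60,20),(95,),16)
seg('hx',(455,490,172,218),(80,100,60),(102,),11,True)
for n,(c0,c1,r0,r1) in dict(pl=(380,455,150,200),st=(155,190,178,222),hx=(450,490,170,220),sd=(380,455,205,240)).items(): pass
a=p['img']
A=cv2.resize(a[152:197,382:457],(600,360),interpolation=cv2.INTER_CUBIC)
B=cv2.resize(a[180:220,155:180+5],(150,240),interpolation=cv2.INTER_CUBIC)
C=cv2.resize(a[172:217,458:488],(160,240),interpolation=cv2.INTER_CUBIC)
D=cv2.resize(a[210:240,385:460],(450,180),interpolation=cv2.INTER_CUBIC)
O=np.zeros((600,800,3),np.uint8);O[:360,:600]=A;O[360:600,610:760]=B;O[:240,620:780]=C;O[380:560,:450]=D
cv2.imwrite('pics/tools.png',O)
E
```

```text
top tray [535.1  80. ] th 0.0 res px [-0.05  0.48  0.03 -0.1   0.01 -0.49] [np.int32(533), np.int32(487), np.int32(661)] [455.015625, 407.515625, 562.234375]
side tray [537.8  83.6] th 0.0 res px [-0.23  0.13 -0.12 -0.01  0.14 -0.22] [np.int32(131), np.int32(131), np.int32(182)] [122.0625, 121.46875, 170.421875]
pl 345 [ 566.2 -254.5] dir -71.5 t -54.0 53.0 w -28.0 28.0 mid [ 566.2 -254.3]
sd 126 [ 429.7 -322.4] dir -82.3 t -32.0 42.0 w -9.0 9.0 mid [ 430.1 -327.1]
st 126 [473.8 415.5] dir -162.4 t -23.0 23.0 w -14.0 14.0 mid [473.8 415.5]
hx 205 [ 510.2 -427. ] dir -171.6 t -54.0 48.0 w -14.0 22.0 mid [ 513.6 -430.4]
```

View pics/tools.png

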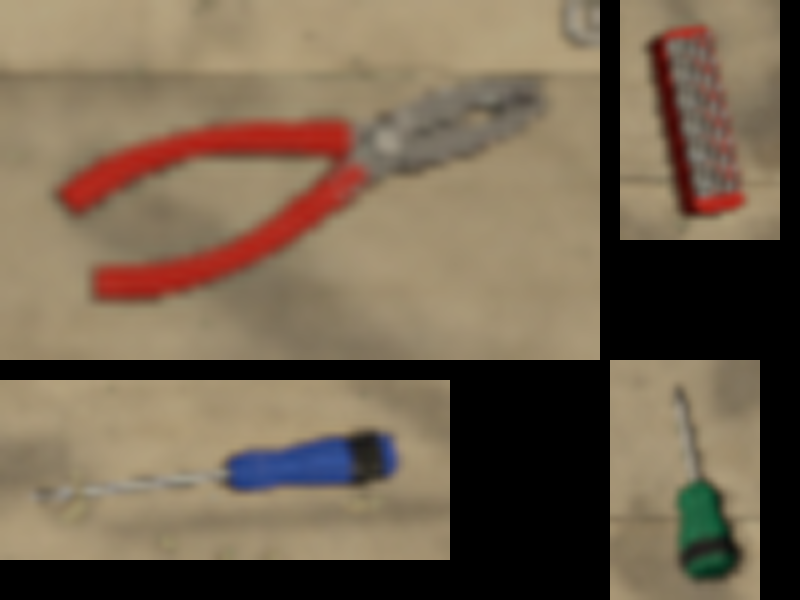

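The crops confirm the pliers' heading (handles up-left of the jaws), the blue handle to the right, the stubby handle toward the robot, and the hex keys about 8° off the x axis.

```bash
sed -i 's|v\[2\]/100|(v[2]/100-1)|g; s|\[533,78,0\],diff_step=\[.004,.03,.5\]|[533,78,100],diff_step=[.004,.03,.02]|' h.py
cat >> h.py <<'E'
from scipy.spatial.transform import Rotation as Ro
def plan(wps,start=None):
    """wps: list of (x,y,z,psi_deg,step_mm); psi = world angle of tool y"""
    import json
    s=env.state();P=np.array(s['tcp_pos']);R=Ro.from_rotvec(s['eef_rot']);y=R.as_matrix()[:,1]
    print('now',P.round(1),'psi',np.degrees(np.arctan2(y[1],y[0])).round(1),'q7',s['q'][6].round(2))
    rows=[]
    for x,yy,z,psi,st in wps:
        a=np.radians(psi);Y=np.array([np.cos(a),np.sin(a),0]);Z=np.array([0,0,-1.]);T=Ro.from_matrix(np.c_[np.cross(Y,Z),Y,Z])
        G=np.array([x,yy,z],float);rv=(R.inv()*T).as_rotvec()
        n=max(1,int(np.ceil(max(np.linalg.norm(G-P)/st,np.linalg.norm(rv)/.14))))
        D=(G-P)/n;dr=Ro.from_rotvec(rv/n)
        for i in range(n):
            rows.append([np.round(R.inv().apply(D),1).tolist(),np.round(rv/n,3).tolist()]);R=R*dr
        P=G;R=T
    for i in range(0,len(rows),8):print(json.dumps(rows[i:i+8]))
E
python3 - <<'E'
from h import *
tray_fit({n:env.get_image(n) for n in ['top','side']})
plan([(565,-246,150,18.5,45)])
E
```

```text
top tray [534.5  79.9] th -0.0136 res px [-0.02  0.01  0.05 -0.06 -0.03  0.01] [np.int32(535), np.int32(486), np.int32(666)] [451.5, 408.21875, 560.734375]
side tray [537.1  83.2] th -0.0118 res px [ 0.07  0.08 -0.11  0.06  0.   -0.1 ] [np.int32(132), np.int32(131), np.int32(183)] [122.21875, 121.671875, 170.171875]
now [273.5 562.  250.3] psi 64.1 q7 -0.08
[[[-30.8, -30.0, 5.0], [0.0, -0.0, 0.04]], [[-32.0, -28.7, 5.0], [0.0, -0.0, 0.04]], [[-33.1, -27.4, 5.0], [0.0, -0.0, 0.04]], [[-34.1, -26.1, 5.0], [0.0, -0.0, 0.04]], [[-35.1, -24.7, 5.0], [0.0, -0.0, 0.04]], [[-36.1, -23.3, 5.0], [0.0, -0.0, 0.04]], [[-37.0, -21.8, 5.0], [0.0, -0.0, 0.04]], [[-37.8, -20.3, 5.0], [0.0, -0.0, 0.04]]]
[[[-38.6, -18.8, 5.0], [0.0, -0.0, 0.04]], [[-39.3, -17.3, 5.0], [0.0, -0.0, 0.04]], [[-40.0, -15.7, 5.0], [0.0, -0.0, 0.04]], [[-40.6, -14.1, 5.0], [0.0, -0.0, 0.04]], [[-41.1, -12.5, 5.0], [0.0, -0.0, 0.04]], [[-41.6, -10.8, 5.0], [0.0, -0.0, 0.04]], [[-42.0, -9.2, 5.0], [0.0, -0.0, 0.04]], [[-42.3, -7.5, 5.0], [0.0, -0.0, 0.04]]]
[[[-42.6, -5.8, 5.0], [0.0, -0.0, 0.04]], [[-42.8, -4.1, 5.0], [0.0, -0.0, 0.04]], [[-42.9, -2.4, 5.0], [0.0, -0.0, 0.04]], [[-42.9, -0.7, 5.0], [0.0, -0.0, 0.04]]]
```

Emit:
{"op": "servo_tool", "data": {"deltas": [[[-30.8, -30.0, 5.0], [0, 0, 0.04]], [[-32.0, -28.7, 5.0], [0, 0, 0.04]], [[-33.1, -27.4, 5.0], [0, 0, 0.04]], [[-34.1, -26.1, 5.0], [0, 0, 0.04]], [[-35.1, -24.7, 5.0], [0, 0, 0.04]], [[-36.1, -23.3, 5.0], [0, 0, 0.04]], [[-37.0, -21.8, 5.0], [0, 0, 0.04]], [[-37.8, -20.3, 5.0], [0, 0, 0.04]]]}}

```text
time: 2.0
tcp_pos: [390.2, 237.1, 210.4]
eef_rot: [1.186, 2.909, 0.001]
wrist_force: [0.2, 0.7, 0.3]
opening: 0.999
grasp_force: 0.0
```

Emit:
{"op": "servo_tool", "data": {"deltas": [[[-38.6, -18.8, 5.0], [0, 0, 0.04]], [[-39.3, -17.3, 5.0], [0, 0, 0.04]], [[-40.0, -15.7, 5.0], [0, 0, 0.04]], [[-40.6, -14.1, 5.0], [0, 0, 0.04]], [[-41.1, -12.5, 5.0], [0, 0, 0.04]], [[-41.6, -10.8, 5.0], [0, 0, 0.04]], [[-42.0, -9.2, 5.0], [0, 0, 0.04]], [[-42.3, -7.5, 5.0], [0, 0, 0.04]]]}}

```text
time: 2.8
tcp_pos: [506.1, -86.6, 170.3]
eef_rot: [1.634, 2.683, 0.001]
wrist_force: [0.3, -0.1, 0.1]
opening: 1.001
grasp_force: 0.0
```

Emit:
{"op": "servo_tool", "data": {"deltas": [[[-42.6, -5.8, 5.0], [0, 0, 0.04]], [[-42.8, -4.1, 5.0], [0, 0, 0.04]], [[-42.9, -2.4, 5.0], [0, 0, 0.04]], [[-42.9, -0.7, 5.0], [0, 0, 0.04]], [[0, 0, 0], [0, 0, 0]]]}}

```text
time: 3.3
tcp_pos: [563.2, -253.8, 150.0]
eef_rot: [1.85, 2.535, -0.005]
wrist_force: [0.5, 0.6, -0.1]
opening: 0.997
grasp_force: 0.0
```

Run:
```python
from h import *
p=env.get_image('top');a=p['img'];b=env.get_image('side')['img']
O=np.zeros((400,800,3),np.uint8)
O[:,:400]=cv2.resize(a[130:230,360:460],(400,400),interpolation=cv2.INTER_CUBIC)
O[:,400:]=cv2.resize(b[150:290,300:440],(400,400),interpolation=cv2.INTER_CUBIC)
cv2.imwrite('pics/g1.png',O)
plan([(565,-246,60,18.5,40),(565,-246,19,18.5,20)])
```

```text
now [ 562.9 -248.1  149.9] psi 18.1 q7 0.91
[[[0.4, 0.9, 30.0], [-0.0, 0.0, -0.002]], [[0.4, 0.9, 30.0], [-0.0, 0.0, -0.002]], [[0.4, 0.9, 30.0], [-0.0, 0.0, -0.002]], [[0.0, 0.0, 13.7], [0.0, 0.0, 0.0]], [[0.0, 0.0, 13.7], [0.0, 0.0, 0.0]], [[0.0, 0.0, 13.7], [0.0, 0.0, 0.0]]]
```

View pics/g1.png

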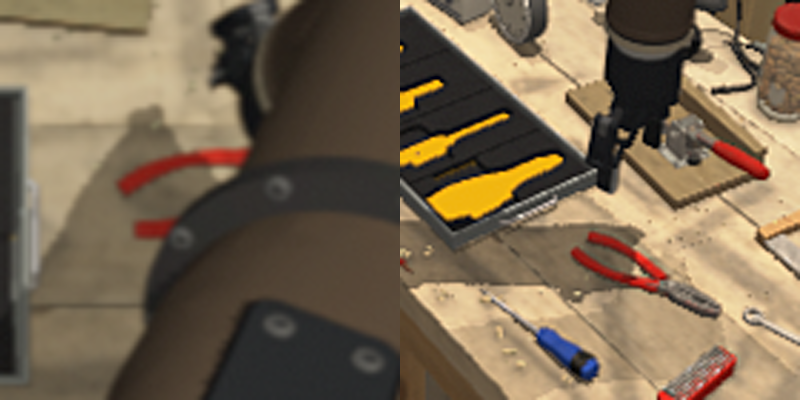

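The top view is blocked by the arm. The side view shows the jaws above the pliers handles, fingers straddling them. I'll descend now.

Emit:
{"op": "servo_tool", "data": {"deltas": [[[0.4, 0.9, 30.0], [0, 0, -0.002]], [[0.4, 0.9, 30.0], [0, 0, -0.002]], [[0.4, 0.9, 30.0], [0, 0, -0.002]], [[0, 0, 14], [0, 0, 0]], [[0, 0, 14], [0, 0, 0]], [[0, 0, 10], [0, 0, 0]], [[0, 0, 3], [0, 0, 0]], [[0, 0, 0], [0, 0, 0]]]}}

```text
time: 4.2
tcp_pos: [565.6, -245.0, 19.6]
eef_rot: [1.834, 2.55, 0.0]
wrist_force: [-0.7, -0.9, 0.7]
opening: 1.003
grasp_force: 0.0
```

Emit:
{"op": "servo_tool", "data": {"deltas": [[[0, 0, 0], [0, 0, 0]], [[0, 0, 0], [0, 0, 0]], [[0, 0, 0], [0, 0, 0]]]}}

```text
time: 4.5
tcp_pos: [565.7, -245.0, 19.9]
eef_rot: [1.834, 2.55, 0.001]
wrist_force: [-1.5, -0.7, 0.7]
opening: 1.001
grasp_force: 0.0
```

Run:
```python
from h import *
b=env.get_image('side');O=cv2.resize(b['img'][200:290,340:440],(600,540),interpolation=cv2.INTER_CUBIC)
cv2.imwrite('pics/g2.png',O)
plan([(565,-246,18,18.5,40)])
```

```text
now [ 565.6 -245.    19.8] psi 18.6 q7 0.98
[[[-0.8, -0.9, 1.8], [0.001, 0.0, 0.001]]]
```

View pics/g2.png

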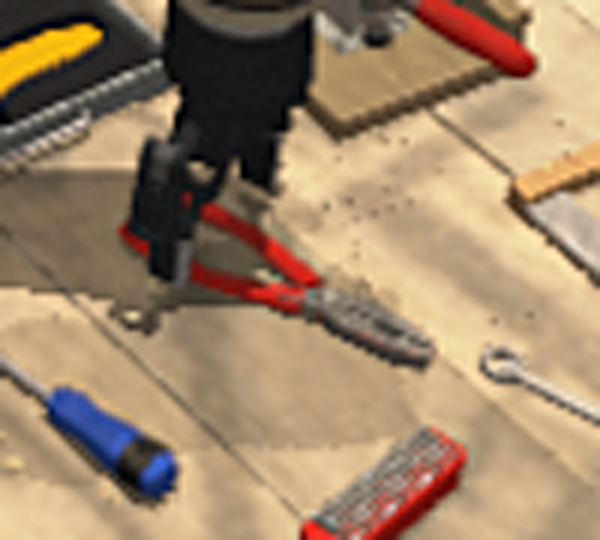

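The fingers straddle both handles at the right place, so I'll close.

Emit:
{"op": "servo_tool", "data": {"deltas": [[[0, 0, 1.5], [0, 0, 0]], [[0, 0, 1.0], [0, 0, 0]], [[0, 0, 0], [0, 0, 0]], [[0, 0, 0], [0, 0, 0]], [[0, 0, 0], [0, 0, 0]], [[0, 0, 0], [0, 0, 0]], [[0, 0, 0], [0, 0, 0]], [[0, 0, 0], [0, 0, 0]]], "hand": 0.6, "newtons": 50}}

```text
time: 5.35
tcp_pos: [565.2, -244.9, 17.1]
eef_rot: [-1.834, -2.55, -0.0]
wrist_force: [-2.1, 0.7, 5.9]
opening: 0.625
grasp_force: 51.5
```

Emit:
{"op": "servo_tool", "data": {"deltas": [[[0, 0, 0], [0, 0, 0]], [[0, 0, 0], [0, 0, 0]], [[0, 0, 0], [0, 0, 0]], [[0, 0, 0], [0, 0, 0]]]}}

```text
time: 5.75
tcp_pos: [565.2, -244.9, 17.1]
eef_rot: [-1.834, -2.55, -0.0]
wrist_force: [-2.3, 0.2, 6.3]
opening: 0.627
grasp_force: 51.5
```

Run:
```python
from h import *
plan([(565,-245,110,18.6,30),(491,-71,110,89.3,30)])
```

```text
now [ 565.2 -244.9   17.1] psi 18.5 q7 0.99
[[[0.0, -0.0, -23.2], [-0.0, -0.0, -0.0]], [[0.0, -0.0, -23.2], [-0.0, -0.0, -0.0]], [[0.0, -0.0, -23.2], [-0.0, -0.0, -0.0]], [[0.0, -0.0, -23.2], [-0.0, -0.0, -0.0]], [[20.9, -1.6, 0.0], [0.0, 0.0, -0.137]], [[21.0, 1.3, 0.0], [0.0, 0.0, -0.137]], [[20.6, 4.1, 0.0], [0.0, 0.0, -0.137]], [[19.8, 6.9, 0.0], [0.0, 0.0, -0.137]]]
[[[18.7, 9.5, 0.0], [0.0, 0.0, -0.137]], [[17.2, 12.0, 0.0], [0.0, 0.0, -0.137]], [[15.4, 14.2, 0.0], [0.0, 0.0, -0.137]], [[13.3, 16.2, 0.0], [0.0, 0.0, -0.137]], [[11.0, 17.9, 0.0], [0.0, 0.0, -0.137]]]
```

Emit:
{"op": "servo_tool", "data": {"deltas": [[[0, 0, -10], [0, 0, 0]], [[0, 0, -20], [0, 0, 0]], [[0, 0, -30], [0, 0, 0]], [[0, 0, -33], [0, 0, 0]], [[20.9, -1.6, 0.0], [0.0, 0.0, -0.137]], [[21.0, 1.3, 0.0], [0.0, 0.0, -0.137]], [[20.6, 4.1, 0.0], [0.0, 0.0, -0.137]], [[19.8, 6.9, 0.0], [0.0, 0.0, -0.137]]]}}

```text
time: 6.55
tcp_pos: [532.1, -166.8, 110.2]
eef_rot: [1.067, 2.955, -0.0]
wrist_force: [-0.5, 0.2, -2.1]
opening: 0.62
grasp_force: 53.0
```

Emit:
{"op": "servo_tool", "data": {"deltas": [[[18.7, 9.5, 0.0], [0.0, 0.0, -0.137]], [[17.2, 12.0, 0.0], [0.0, 0.0, -0.137]], [[15.4, 14.2, 0.0], [0.0, 0.0, -0.137]], [[13.3, 16.2, 0.0], [0.0, 0.0, -0.137]], [[11.0, 17.9, 0.0], [0.0, 0.0, -0.137]], [[0, 0, 0], [0, 0, 0]], [[0, 0, 0], [0, 0, 0]], [[0, 0, 0], [0, 0, 0]]]}}

```text
time: 7.35
tcp_pos: [492.1, -71.8, 110.1]
eef_rot: [0.026, 3.141, -0.001]
wrist_force: [-0.1, -0.4, -2.1]
opening: 0.62
grasp_force: 53.0
```

Run:
```python
from h import *
p=env.get_image('top');b=env.get_image('side');s=env.state();T=np.array(s['tcp_pos']);print(T.round(1),s['opening'],s['grasp_force'])
O=np.zeros((560,800,3),np.uint8)
def mark(pic,roi,f):
    c0,c1,r0,r1=roi;I=cv2.resize(pic['img'][r0:r1,c0:c1],None,fx=f,fy=f,interpolation=cv2.INTER_CUBIC)
    # expected plier points: tcp at y=43 ; z underside = T.z-17
    ey=np.array([-1,.0128,0]);z=T[2]-17+6
    for y in (-89,0,89):
        P=T+ey*(y-43);P[2]=z;u=(proj(pic,P)[0]-[c0,r0]+.5)*f;cv2.circle(I,tuple(int(v) for v in u),3,(255,0,255),1)
    return I
A=mark(p,(300,380,120,230),5);B=mark(b,(300,380,150,250),5)
O[:550,:400]=A;O[:500,400:]=B
cv2.imwrite('pics/g3.png',O)
```

```text
[492.1 -71.9 109.9] 0.621796825493092 52.98133122443687
```

View pics/g3.png

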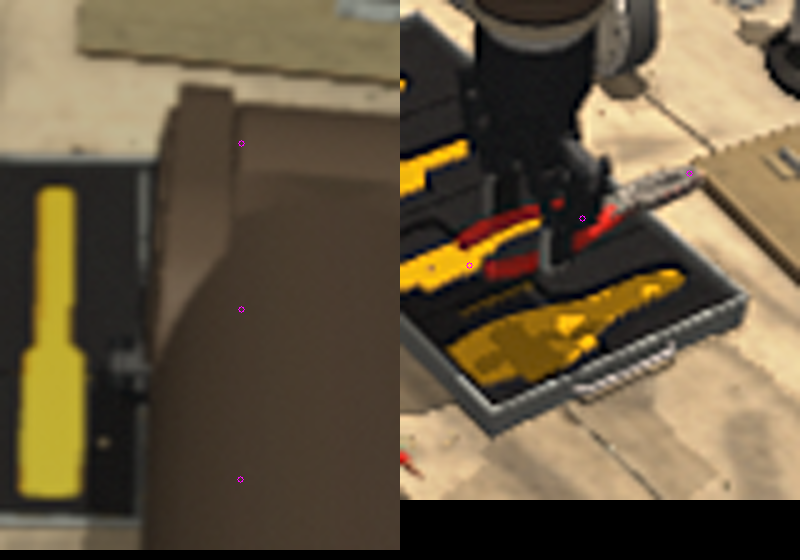

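Run:
```python
from h import *
b=env.get_image('side')
m=b['img'][150:250,300:380]
O=cv2.resize(m[15:65,8:68],(720,600),interpolation=cv2.INTER_CUBIC) # x12, origin (308,165)
cv2.imwrite('pics/g4.png',O)
f=lambda u,v:ray(b,(300+(u-400)/5-.5,150+v/5-.5),99)[:2].round(1)
print('tip',f(697,177),'near',f(487,270),'far',f(460,243))
```

```text
tip [626.  -79.4] near [452.9 -81.1] far [453.9 -48.9]
```

View pics/g4.png

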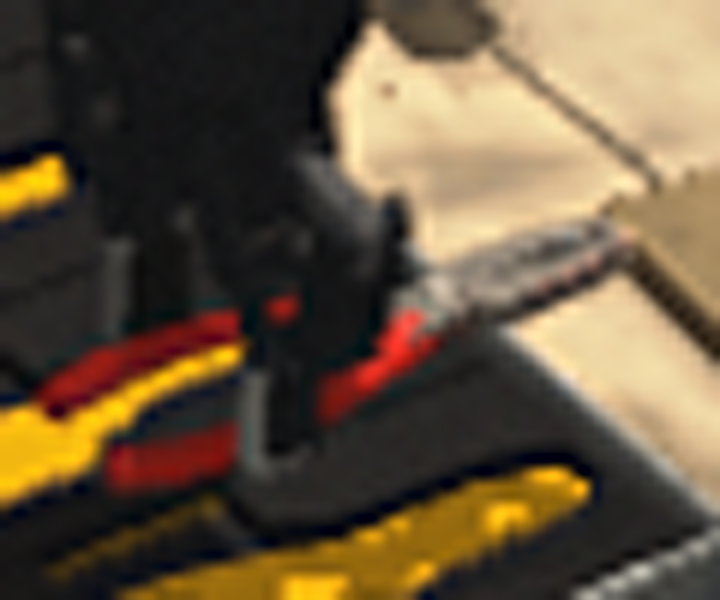

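Run:
```python
from h import *
b=env.get_image('side')
f=lambda u,v,z:ray(b,(308+u/12-.5,165+v/12-.5),z)[:2]
n=f(105,468,99);r=f(42,402,99);t=f(628,238,99)
m=(n+r)/2;d=m-t;print(n,r,t,'sep',np.linalg.norm(n-r),'len',np.linalg.norm(d),'heading',np.degrees(np.arctan2(d[1],d[0])),'perp',np.degrees(np.arctan2(*(r-n)[::-1])),'origin',(m+t)/2, env.state()['tcp_pos'])
```

```text
[451.18111423 -79.9039752 ] [452.89163863 -47.58335168] [630.5657209  -78.74368999] sep 32.36585544006087 len 179.15838700312327 heading 175.19729162355046 perp 86.97052624811182 origin [541.30104866 -71.24367671] [491.9418474  -71.5942927  109.79352987]
```

Run:
```python
from h import *
plan([(485.8,-73,38,92.3,18)])
```

```text
now [491.9 -71.6 109.8] psi 89.1 q7 1.65
[[[1.2, -0.3, 14.4], [-0.0, 0.0, -0.011]], [[1.2, -0.3, 14.4], [-0.0, 0.0, -0.011]], [[1.2, -0.3, 14.4], [-0.0, 0.0, -0.011]], [[1.2, -0.3, 14.4], [-0.0, 0.0, -0.011]], [[1.2, -0.2, 14.4], [-0.0, 0.0, -0.011]]]
```

Emit:
{"op": "servo_tool", "data": {"deltas": [[[1.2, -0.3, 14.4], [0, 0, -0.011]], [[1.2, -0.3, 14.4], [0, 0, -0.011]], [[1.2, -0.3, 14.4], [0, 0, -0.011]], [[1.2, -0.3, 14.4], [0, 0, -0.011]], [[1.2, -0.2, 14.4], [0, 0, -0.011]], [[0, 0, 0], [0, 0, 0]], [[0, 0, 0], [0, 0, 0]], [[0, 0, 0], [0, 0, 0]]]}}

```text
time: 8.35
tcp_pos: [486.4, -72.6, 38.5]
eef_rot: [-0.064, 3.14, -0.0]
wrist_force: [0.3, -1.4, -2.0]
opening: 0.618
grasp_force: 53.1
```

Run:
```python
from h import *
b=env.get_image('side');s=env.state();print(s['tcp_pos'],s['wrist_force'])
c0,r0,f=308,175,10
I=cv2.resize(b['img'][r0:r0+60,c0:c0+75],None,fx=f,fy=f,interpolation=cv2.INTER_CUBIC)
# insert axis points in side-camera coords at current plier mid height
for z,col in ((27,(255,0,255)),):
    for y,x in ((-89,0),(89,-18),(89,18),(0,0)):
        P=np.array([535.2,-69.8,0])+np.array([-1,.0128,0])*y+np.array([.0128,1,0])*x;P[2]=z
        u=(proj(b,P)[0]-[c0,r0]+.5)*f;cv2.circle(I,tuple(int(v) for v in u),4,col,1)
cv2.imwrite('pics/g5.png',I)
```

```text
[486.43530561 -72.51040362  38.52409007] [ 0.18136447  0.73418799 -0.91644401]
```

View pics/g5.png

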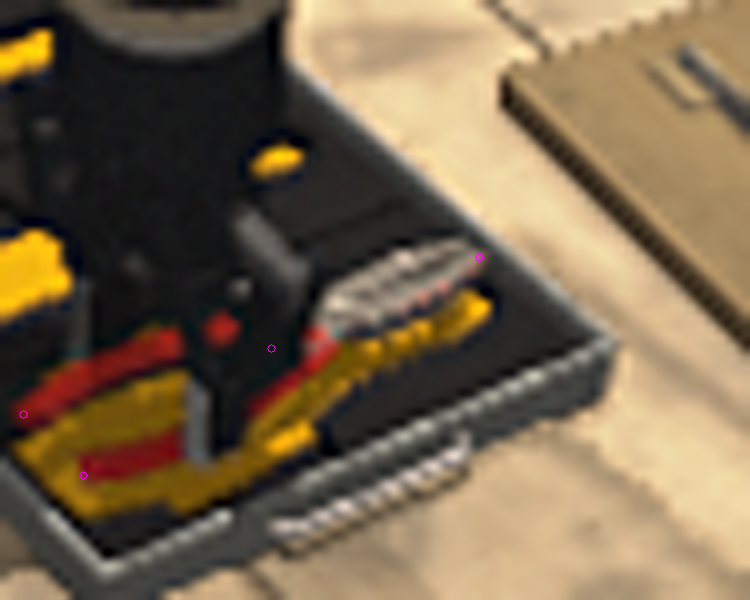

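Pliers tip (480,253) and handle ends match the target markers, so I'll lower them.

Emit:
{"op": "servo_tool", "data": {"deltas": [[[0, 0, 4], [0, 0, 0]], [[0, 0, 4], [0, 0, 0]], [[0, 0, 3], [0, 0, 0]], [[0, 0, 2.5], [0, 0, 0]], [[0, 0, 0], [0, 0, 0]], [[0, 0, 0], [0, 0, 0]]]}}

```text
time: 9.0
tcp_pos: [485.7, -72.4, 24.2]
eef_rot: [0.065, -3.141, -0.0]
wrist_force: [0.8, -0.6, -2.1]
opening: 0.623
grasp_force: 53.1
```

Emit:
{"op": "servo_tool", "data": {"deltas": [[[0, 0, 1.5], [0, 0, 0]], [[0, 0, 1], [0, 0, 0]], [[0, 0, 0], [0, 0, 0]], [[0, 0, 0], [0, 0, 0]]]}}

```text
time: 9.4
tcp_pos: [486.0, -72.4, 22.5]
eef_rot: [-0.064, 3.14, 0.0]
wrist_force: [-2.6, 0.3, 11.8]
opening: 0.618
grasp_force: 54.2
```

Emit:
{"op": "servo_tool", "data": {"deltas": [[[0, 0, -0.5], [0, 0, 0]], [[0, 0, 0], [0, 0, 0]], [[0, 0, 0], [0, 0, 0]], [[0, 0, 0], [0, 0, 0]]], "hand": 0.24}}

```text
time: 9.8
tcp_pos: [485.9, -72.4, 22.3]
eef_rot: [-0.065, 3.141, 0.0]
wrist_force: [0.0, 0.2, -0.6]
opening: 0.758
grasp_force: 0.0
```

Emit:
{"op": "servo_tool", "data": {"deltas": [[[0, 0, -8], [0, 0, 0]], [[0, 0, -20], [0, 0, 0]], [[0, 0, -30], [0, 0, 0]], [[0, 0, -35], [0, 0, 0]], [[0, 0, -35], [0, 0, 0]], [[0, 0, 0], [0, 0, 0]]]}}

```text
time: 10.4
tcp_pos: [488.4, -72.7, 155.0]
eef_rot: [-0.064, 3.133, -0.001]
wrist_force: [0.5, -0.1, 0.1]
opening: 0.76
grasp_force: 0.0
```

Run:
```python
from h import *
b=env.get_image('side')
c0,r0,f=308,175,8
I=cv2.resize(b['img'][r0:r0+65,c0:c0+75],None,fx=f,fy=f,interpolation=cv2.INTER_CUBIC)
cv2.imwrite('pics/g6.png',I)
# screwdriver
c=np.array([430.1,-327.1])
plan([(430,-322,150,8,40),(430,-322,60,8,30)])
```

```text
now [487.3 -72.5 152.8] psi 92.4 q7 1.69
[[[6.1, -22.4, 0.2], [0.0, 0.0, 0.134]], [[3.1, -23.1, 0.2], [0.0, 0.0, 0.134]], [[-0.0, -23.3, 0.3], [0.0, 0.0, 0.134]], [[-3.1, -23.1, 0.3], [0.0, 0.0, 0.134]], [[-6.2, -22.4, 0.3], [0.0, 0.0, 0.134]], [[-9.1, -21.4, 0.3], [0.0, 0.0, 0.134]], [[-11.9, -20.0, 0.3], [0.0, 0.0, 0.134]], [[-14.5, -18.2, 0.3], [0.0, 0.0, 0.134]]]
[[[-16.8, -16.1, 0.3], [0.0, 0.0, 0.134]], [[-18.8, -13.8, 0.3], [0.0, 0.0, 0.134]], [[-20.4, -11.1, 0.3], [0.0, 0.0, 0.134]], [[0.0, 0.0, 30.0], [0.0, 0.0, 0.0]], [[0.0, 0.0, 30.0], [0.0, 0.0, 0.0]], [[0.0, 0.0, 30.0], [0.0, 0.0, 0.0]]]
```

View pics/g6.png

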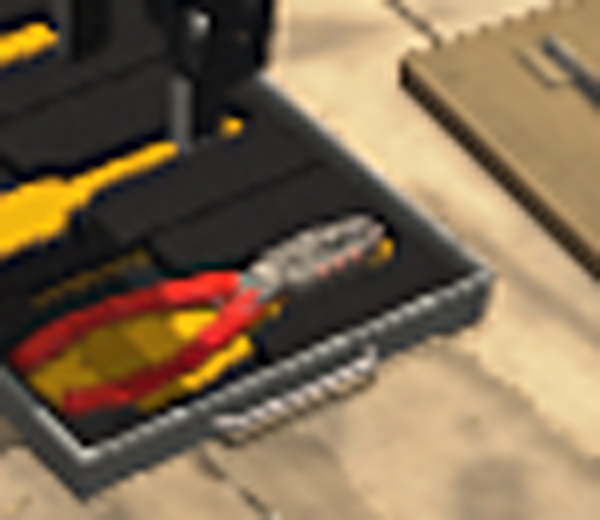

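The pliers lie in the cut-out. I'll check them from the top once the arm is clear. Next is the screwdriver.

Emit:
{"op": "servo_tool", "data": {"deltas": [[[6.1, -22.4, 0.2], [0, 0, 0.134]], [[3.1, -23.1, 0.2], [0, 0, 0.134]], [[0, -23.3, 0.3], [0, 0, 0.134]], [[-3.1, -23.1, 0.3], [0, 0, 0.134]], [[-6.2, -22.4, 0.3], [0, 0, 0.134]], [[-9.1, -21.4, 0.3], [0, 0, 0.134]], [[-11.9, -20.0, 0.3], [0, 0, 0.134]], [[-14.5, -18.2, 0.3], [0, 0, 0.134]]]}}

```text
time: 11.25
tcp_pos: [443.1, -254.4, 147.2]
eef_rot: [-1.555, -2.728, 0.001]
wrist_force: [-0.5, 0.3, -0.3]
opening: 0.761
grasp_force: 0.0
```

Emit:
{"op": "servo_tool", "data": {"deltas": [[[-16.8, -16.1, 0.3], [0, 0, 0.134]], [[-18.8, -13.8, 0.3], [0, 0, 0.134]], [[-20.4, -11.1, 0.3], [0, 0, 0.134]], [[0, 0, 30], [0, 0, 0]], [[0, 0, 30], [0, 0, 0]], [[0, 0, 20], [0, 0, 0]], [[0, 0, 0], [0, 0, 0]], [[0, 0, 0], [0, 0, 0]]]}}

```text
time: 12.05
tcp_pos: [427.9, -321.8, 66.9]
eef_rot: [-2.062, -2.368, 0.001]
wrist_force: [0.2, -0.7, 0.2]
opening: 0.762
grasp_force: 0.0
```

Run:
```python
from h import *
p=env.get_image('top');b=env.get_image('side')
O=np.zeros((600,800,3),np.uint8)
A=cv2.resize(p['img'][140:230,300:375],(500,600),interpolation=cv2.INTER_CUBIC)
B=cv2.resize(b['img'][230:290,320:370],(300,360),interpolation=cv2.INTER_CUBIC)
O[:,:500]=A;O[:360,500:]=B
cv2.imwrite('pics/g7.png',O)
plan([(431.4,-325.4,40,7,20),(431.4,-325.4,20.5,7,10)])
```

```text
now [ 428.8 -322.3   68. ] psi 7.9 q7 1.03
[[[-1.7, 1.1, 14.0], [0.0, 0.0, 0.008]], [[-1.7, 1.1, 14.0], [0.0, 0.0, 0.008]], [[0.0, 0.0, 9.8], [0.0, 0.0, 0.0]], [[0.0, 0.0, 9.8], [0.0, 0.0, 0.0]]]
```

View pics/g7.png

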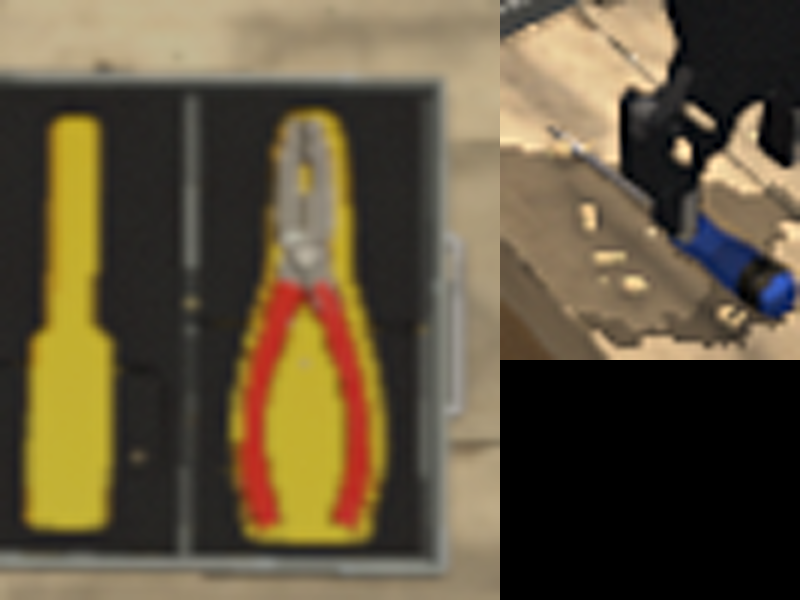

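The top view shows the pliers fully inside the cut-out, with yellow visible on all sides. The gripper is over the blue handle, so I'll descend and grip.

Emit:
{"op": "servo_tool", "data": {"deltas": [[[-1.7, 1.1, 14.0], [0, 0, 0.008]], [[-1.7, 1.1, 14.0], [0, 0, 0.008]], [[0, 0, 8], [0, 0, 0]], [[0, 0, 7], [0, 0, 0]], [[0, 0, 4], [0, 0, 0]], [[0, 0, 0], [0, 0, 0]], [[0, 0, 0], [0, 0, 0]], [[0, 0, 0], [0, 0, 0]]]}}

```text
time: 12.95
tcp_pos: [431.3, -325.1, 20.5]
eef_rot: [2.082, 2.352, 0.0]
wrist_force: [-0.7, 0.4, 0.3]
opening: 0.758
grasp_force: 0.0
```

Emit:
{"op": "servo_tool", "data": {"deltas": [[[0, 0, 0], [0, 0, 0]], [[0, 0, 0], [0, 0, 0]], [[0, 0, 0], [0, 0, 0]], [[0, 0, 0], [0, 0, 0]], [[0, 0, 0], [0, 0, 0]], [[0, 0, 0], [0, 0, 0]], [[0, 0, 0], [0, 0, 0]], [[0, 0, 0], [0, 0, 0]]], "hand": 0.85, "newtons": 35}}

```text
time: 13.75
tcp_pos: [431.3, -325.1, 20.5]
eef_rot: [2.082, 2.352, 0.0]
wrist_force: [-1.1, 0.4, 5.6]
opening: 0.282
grasp_force: 35.2
```

Emit:
{"op": "servo_tool", "data": {"deltas": [[[0, 0, 0], [0, 0, 0]], [[0, 0, -10], [0, 0, 0]], [[0, 0, -20], [0, 0, 0]], [[0, 0, -30], [0, 0, 0]], [[0, 0, -30], [0, 0, 0]], [[0, 0, 0], [0, 0, 0]], [[0, 0, 0], [0, 0, 0]]]}}

```text
time: 14.45
tcp_pos: [431.4, -325.0, 110.9]
eef_rot: [2.081, 2.352, 0.001]
wrist_force: [-1.1, 1.2, -1.0]
opening: 0.28
grasp_force: 34.6
```

Run:
```python
from h import *
# insert_screwdriver k=2
o=np.array([535.8,81.5])+np.array([.0128,1])*-51;ey=np.array([-1,.0128]);print(o)
t=o+44*ey
plan([(t[0],t[1],110,-90.7,30)])
```

```text
[535.1472  30.5   ]
now [ 431.4 -325.   110.9] psi 7.0 q7 0.99
[[[26.6, 7.9, 0.1], [0.0, -0.0, 0.131]], [[27.4, 4.3, 0.1], [0.0, -0.0, 0.131]], [[27.8, 0.7, 0.1], [0.0, -0.0, 0.131]], [[27.6, -2.9, 0.1], [0.0, -0.0, 0.131]], [[27.0, -6.5, 0.1], [0.0, -0.0, 0.131]], [[25.9, -10.0, 0.1], [0.0, -0.0, 0.131]], [[24.4, -13.3, 0.1], [0.0, -0.0, 0.131]], [[22.4, -16.4, 0.1], [0.0, -0.0, 0.131]]]
[[[20.1, -19.2, 0.1], [0.0, -0.0, 0.131]], [[17.4, -21.6, 0.1], [0.0, -0.0, 0.131]], [[14.5, -23.7, 0.1], [0.0, -0.0, 0.131]], [[11.2, -25.4, 0.1], [0.0, -0.0, 0.131]], [[7.8, -26.6, 0.1], [0.0, -0.0, 0.131]]]
```

Emit:
{"op": "servo_tool", "data": {"deltas": [[[26.6, 7.9, 0.1], [0, 0, 0.131]], [[27.4, 4.3, 0.1], [0, 0, 0.131]], [[27.8, 0.7, 0.1], [0, 0, 0.131]], [[27.6, -2.9, 0.1], [0, 0, 0.131]], [[27.0, -6.5, 0.1], [0, 0, 0.131]], [[25.9, -10.0, 0.1], [0, 0, 0.131]], [[24.4, -13.3, 0.1], [0, 0, 0.131]], [[22.4, -16.4, 0.1], [0, 0, 0.131]]]}}

```text
time: 15.25
tcp_pos: [466.9, -104.6, 108.5]
eef_rot: [-2.982, -0.987, 0.003]
wrist_force: [0.9, 0.6, -0.9]
opening: 0.282
grasp_force: 34.5
```

Emit:
{"op": "servo_tool", "data": {"deltas": [[[20.1, -19.2, 0.1], [0, 0, 0.131]], [[17.4, -21.6, 0.1], [0, 0, 0.131]], [[14.5, -23.7, 0.1], [0, 0, 0.131]], [[11.2, -25.4, 0.1], [0, 0, 0.131]], [[7.8, -26.6, 0.1], [0, 0, 0.131]], [[0, 0, 0], [0, 0, 0]], [[0, 0, 0], [0, 0, 0]], [[0, 0, 0], [0, 0, 0]]]}}

```text
time: 16.05
tcp_pos: [489.7, 30.1, 108.5]
eef_rot: [3.141, -0.016, -0.001]
wrist_force: [0.9, -0.1, -0.4]
opening: 0.282
grasp_force: 34.5
```

```bash
cat >> h.py <<'E'
def hover(name,k,yg,z0,gz,pts,roi,f):
    """mark where the tool's points (x,y,z) should be given ideal grasp at yg; side cam, bias (+1.4,+1.7)"""
    b=env.get_image('side');s=env.state();T=np.array(s['tcp_pos']);c0,c1,r0,r1=roi
    I=cv2.resize(b['img'][r0:r1,c0:c1],None,fx=f,fy=f,interpolation=cv2.INTER_CUBIC)
    psi=Ro.from_rotvec(s['eef_rot']).as_matrix()[:,1];print(T.round(1),'psi',np.degrees(np.arctan2(psi[1],psi[0])).round(1),s['opening'].round(3),s['grasp_force'].round())
    ey=np.array([-psi[1],psi[0],0]);ey=-ey if ey[0]>0 else ey;ex=np.array([ey[1],-ey[0],0])
    for x,y,z in pts:
        P=T+ey*(y-yg)+ex*x+[1.4,1.7,0];P[2]=T[2]-gz+z
        u=proj(b,P)[0];v=(u-[c0,r0]+.5)*f;print((x,y,z),v.round(1));cv2.circle(I,tuple(int(q) for q in v),4,(255,0,255),1)
    cv2.imwrite(f'pics/{name}.png',I)
    return b
E
python3 - <<'E'
from h import *
b=hover('s1',2,44,0,20.5,[(0,-85,13),(0,85,13),(0,7,13)],(275,355,140,200),10)
E
```

```text
Traceback (most recent call last):
  File "h.py", line 69, in hover
    psi=Ro.from_rotvec(s['eef_rot']).as_matrix()[:,1];print(T.round(1),'psi',np.degrees(np.arctan2(psi[1],psi[0])).round(1),s['opening'].round(3),s['grasp_force'].round())
                                                                                                                            ^^^^^^^^^^^^^^^^^^
AttributeError: 'float' object has no attribute 'round'
```

```bash
sed -i "s/s\['opening'\].round(3),s\['grasp_force'\].round()/s['opening'],s['grasp_force']/" h.py
python3 - <<'E'
from h import *
b=hover('s1',2,44,0,20.5,[(0,-85,13),(0,85,13),(0,7,13)],(275,355,140,200),10)
E
```

```text
[490.   29.9 108.8] psi -90.7 0.28254500378119823 34.50769543647766
(0, -85, 13) [635.8 296.3]
(0, 85, 13) [225.  457.3]
(0, 7, 13) [418.5 381.5]
```

View pics/s1.png

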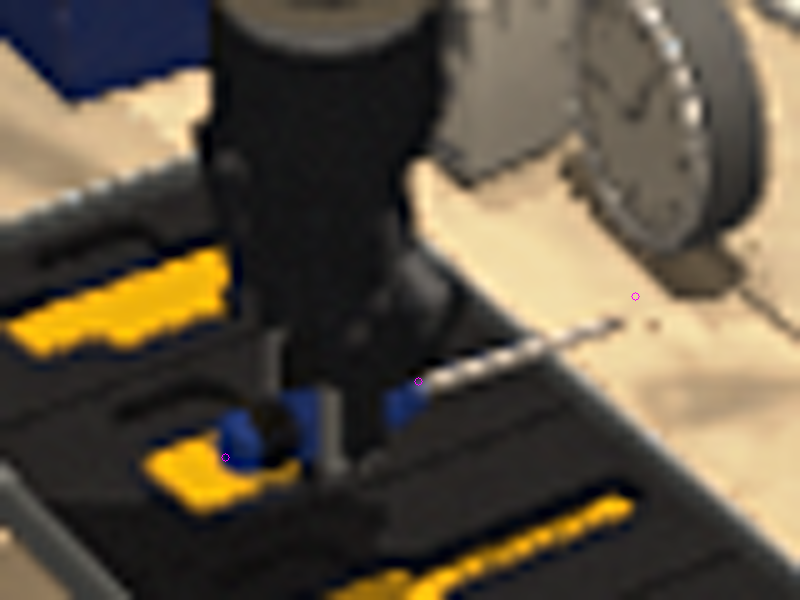

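Run:
```python
from h import *
b=env.get_image('side')
f=lambda u,v,z:ray(b,(275+u/10-.5,140+v/10-.5),z)
e=f(222,437,101.3);fr=f(425,398,101.3)
for z in (101,96,91):
  t=f(622,321,z);d=e-t;print(z,t.round(1),'len',np.linalg.norm(d).round(1),'head',np.degrees(np.arctan2(d[1],d[0])).round(1))
d=e-fr;print(e,fr,np.degrees(np.arctan2(d[1],d[0])))
p=env.get_image('top');print([ (r['p'],np.array(r['point'])*[640,400]) for r in env.place_of('screwdriver',p)[:2]])
h=cv2.cvtColor(b['img'],cv2.COLOR_BGR2HSV)[175:190,292:320]
m=(h[...,0]>100)&(h[...,0]<130)&(h[...,1]>110)&(h[...,2]>40)
for r in m:print(''.join('.#'[int(v)] for v in r))
```

```text
101 [607.8  21.3 101. ] len 153.5 head 172.2
96 [612.1  26.8  96. ] len 157.3 head 174.4
91 [616.5  32.2  91. ] len 161.4 head 176.5
[455.66439382  42.08899539 101.3       ] [524.88021371  22.21173587 101.3       ] 163.97709979269314
[]
............................
............................
............................
.......................##...
...........####......####...
...........####......#####..
.....###....###......####...
....####.....##.......#.....
.....####....##.............
.....####....##.............
.....####....##.............
......###...................
............................
............................
............................
```

Run:
```python
from h import *
p=env.get_image('top');b=env.get_image('side')
def P(pic):
    R,_=cv2.Rodrigues(np.array(pic['rvec'],float));return np.array(pic['intrinsics'],float)@np.c_[R,np.array(pic['tvec']).ravel()]
im=cv2.imread('pics/side0.png');
for n,a,c in (('tip',(391.2,228.7),(329.5,251.2)),('end',(450.5,222.5),(368.5,277.5))):
    X=cv2.triangulatePoints(P(p),P(b),np.array(a,float).reshape(2,1),np.array(c,float).reshape(2,1));X=(X[:3]/X[3]).ravel();print(n,X.round(1),ray(p,a,13).round(1),ray(p,a,3).round(1),ray(b,c,13).round(1),ray(b,c,3).round(1))
# re-segment tip in current hover: bright gray in crop rows
g=b['img'][168:182,315:342].astype(int)
print(g.sum(2)//3)
```

```text
tip [ 417.3 -201.4    5.1] [ 415.4 -199.    13. ] [ 415.8 -200.9    3. ] [ 413.7 -207.9   13. ] [ 419.6 -200.3    3. ]
end [ 435.6 -363.8   24.6] [ 432.9 -365.8   13. ] [ 433.5 -369.3    3. ] [ 445.5 -357.5   13. ] [ 451.8 -351.4    3. ]
[[ 39  61  91  96  71  22  68 159 219 220 212 211 210 209 210 210 210 207
  205 202 200 199 200 201 197 157  74]
 [ 35  50  76  86  70  28  24  78 151 209 219 213 211 211 212 210 211 209
  206 204 201 201 202 201 201 196 154]
 [ 28  36  46  59  44  20  32  54  73 142 201 205 215 211 211 211 210 210
  208 208 209 208 203 200 200 202 195]
 [ 19  25  30  41  31  18  32  46  54  70 130 189 214 215 212 212 211 209
  211 202 181 180 159 183 204 206 207]
 [ 19  24  35  31  23  26  37  36  44  49  64 123 179 202 218 214 210 212
  220 178 130 124 140 205 184 148 208]
 [ 19  22  27  21  22  33  38  35  34  37  43  52  98 164 204 205 181 147
  159 159 195 192 196 209 201 189 206]
 [ 18  20  18  17  24  36  33  28  22  13  54 127 170 180 151 155 163 194
  196 200 210 207 208 207 205 202 199]
 [ 18  18  14  16  24  25  24  64 162 225 171 122 109 104  79 133 195 214
  210 208 205 206 206 208 207 203 198]
 [ 22  15   5  20  68 158 218 170 134 137 103  58  35  43  50  83 146 188
  184 207 206 208 206 203 203 201 198]
 [ 14  38 115 177 169 128 131  99  57  30  31  30  35  36  45  53  73 133
  184 195 203 201 201 197 191 186 184]
 [ 41  73 106 112  99  55  31  28  31  32  35  35  36  35  34  45  53  71
  129 167 176 205 197 185 174 169 169]
 [ 54  57  58  35  29  30  34  35  35  38  37  37  38  39  37  36  44  50
   67 113 162 197 202 186 168 164 173]
 [ 53  45  37  34  36  34  37  38  37  38  39  38  39  40  40  33  28  41
   55  65 103 156 194 189 173 166 171]
 [ 50  42  37  37  38  38  38  39  37  38  41  41  37  29  28  31  34  35
   44  53  59  93 158 196 184 171 168]]
```

Run:
```python
from h import *
plan([(491.8,31.2,45,-90.7,16),(491.8,31.2,28,-90.7,6)])
```

```text
now [490.4  30.6 109. ] psi -90.6 q7 -1.03
[[[0.3, -0.1, 12.8], [-0.0, -0.0, 0.0]], [[0.3, -0.1, 12.8], [-0.0, -0.0, 0.0]], [[0.3, -0.1, 12.8], [-0.0, -0.0, 0.0]], [[0.3, -0.1, 12.8], [-0.0, -0.0, 0.0]], [[0.3, -0.1, 12.8], [-0.0, -0.0, 0.0]], [[0.0, 0.0, 5.7], [0.0, 0.0, 0.0]], [[0.0, 0.0, 5.7], [0.0, 0.0, 0.0]], [[0.0, 0.0, 5.7], [0.0, 0.0, 0.0]]]
```

Emit:
{"op": "servo_tool", "data": {"deltas": [[[0.3, -0.1, 12.8], [0, 0, 0]], [[0.3, -0.1, 12.8], [0, 0, 0]], [[0.3, -0.1, 12.8], [0, 0, 0]], [[0.3, -0.1, 12.8], [0, 0, 0]], [[0.3, -0.1, 12.8], [0, 0, 0]], [[0, 0, 5], [0, 0, 0]], [[0, 0, 0], [0, 0, 0]], [[0, 0, 0], [0, 0, 0]]]}}

```text
time: 17.2
tcp_pos: [492.0, 31.3, 40.0]
eef_rot: [3.141, -0.017, 0.0]
wrist_force: [0.5, 0.1, -1.3]
opening: 0.285
grasp_force: 34.5
```

Emit:
{"op": "servo_tool", "data": {"deltas": [[[0, 0, 5], [0, 0, 0]], [[0, 0, 4], [0, 0, 0]], [[0, 0, 2.5], [0, 0, 0]], [[0, 0, 0], [0, 0, 0]], [[0, 0, 0], [0, 0, 0]], [[0, 0, 0], [0, 0, 0]]]}}

```text
time: 17.8
tcp_pos: [491.8, 30.8, 28.5]
eef_rot: [3.141, -0.018, 0.0]
wrist_force: [-0.9, -4.9, -0.0]
opening: 0.278
grasp_force: 35.7
```

Emit:
{"op": "servo_tool", "data": {"deltas": [[[0, 1, 0], [0, 0, 0]], [[0, 0.5, 0], [0, 0, 0]], [[0, 0, 0], [0, 0, 0]], [[0, 0, 0], [0, 0, 0]]]}}

```text
time: 18.2
tcp_pos: [491.8, 30.3, 28.4]
eef_rot: [-3.141, 0.016, 0.0]
wrist_force: [-1.4, -1.8, 1.8]
opening: 0.283
grasp_force: 35.9
```

Run:
```python
from h import *
s=env.state();print(s['tcp_pos'],s['wrist_force'],s['torque'])
b=hover('s2',2,43.5,0,20.5,[(0,-85,5),(0,85,13)],(280,345,160,215),10)
```

```text
[491.8401285   30.30661193  28.44158433] [-1.44429713 -1.75974036  1.76793238] [-0.31089582  0.39300827 -0.21485099]
[491.9  30.3  28.4] psi -90.6 0.28062245614584025 35.90446472167969
(0, -85, 5) [577.3 292.9]
(0, 85, 13) [181.4 440.2]
```

View pics/s2.png

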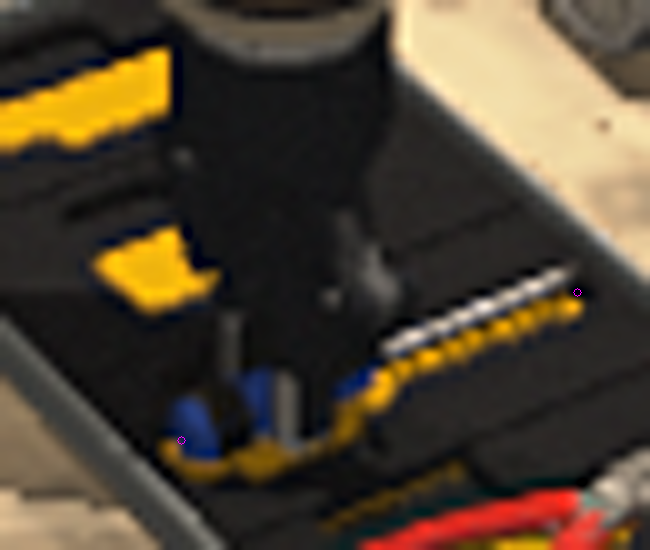

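Run:
```python
from h import *
b=env.get_image('side')
W=lambda x,y,z:np.r_[np.array([536.5,32.2])+np.array([-1,.0128])*y+np.array([.0128,1])*x,z]
z_=lambda P:((proj(b,P)-[280,160]+.5)*10).round(0).tolist()
for y in (-85,-5):
  for z in (5.5,10,15.5):
    print(y,z,z_([W(-9.5,y,z),W(0,y,z),W(9.5,y,z)]))
```

```text
-85 5.5 [[591.0, 322.0], [575.0, 309.0], [560.0, 295.0]]
-85 10 [[591.0, 313.0], [576.0, 299.0], [561.0, 286.0]]
-85 15.5 [[592.0, 301.0], [576.0, 287.0], [561.0, 274.0]]
-5 5.5 [[409.0, 398.0], [394.0, 384.0], [379.0, 370.0]]
-5 10 [[409.0, 389.0], [394.0, 374.0], [379.0, 360.0]]
-5 15.5 [[409.0, 376.0], [394.0, 362.0], [379.0, 348.0]]
```

Emit:
{"op": "servo_tool", "data": {"deltas": [[[0, 0, -6], [0, 0, 0]], [[0, 0, -10], [0, 0, 0]], [[0, 0, 0], [0, 0, 0]], [[0, 0, 0], [0, 0, 0]], [[0, 0, 0], [0, 0, 0]]]}}

```text
time: 18.8
tcp_pos: [491.9, 30.4, 44.4]
eef_rot: [-3.141, 0.015, -0.0]
wrist_force: [0.3, -0.6, -1.2]
opening: 0.283
grasp_force: 35.6
```

```bash
cat >> h.py <<'E'
def blade(c0=318,c1=340):
    b=env.get_image('side');s=env.state();T=np.array(s['tcp_pos'])
    print('T',T.round(1),np.round(s['wrist_force'],1),np.round(s['torque'],2))
    I=b['img'].astype(float);pts=[]
    for c in range(c0,c1):
        r0=int(proj(b,[T[0]+60,T[1],T[2]-10])[0][1])
        col=I[:,c];sat=col.max(1)-col.min(1);v=col.mean(1)
        lo=150;hi=205
        m=[r for r in range(lo,hi) if v[r]>85 and sat[r]<30]
        pts.append((c,m))
    return b,T,pts
E
python3 - <<'E'
from h import *
b,T,pts=blade()
for c,m in pts:print(c,m)
for y in (-85,-60,-30,0,7):
  for z in (0,5,13.5): print(y,z,proj(b,T+np.array([1.4,1.7,0])+np.array([-1,.0128,0])*(y-43.5)+[0,0,z-20.5])[0].round(1),end=' ')
  print()
E
```

```text
T [491.7  30.3  44.3] [-0.2  0.3 -1.9] [ 0.03 -0.   -0.05]
318 [184, 185]
319 [166, 190, 191]
320 [156, 167, 191]
321 [153, 154, 155, 156, 168, 189, 190]
322 [150, 151, 152, 153, 154, 155, 156, 157, 190]
323 [150, 151, 152, 153, 154, 155, 156, 188, 190]
324 [150, 151, 152, 153, 154, 155, 156, 189]
325 [150, 151, 152, 153, 154, 155, 171, 189]
326 [150, 151, 152, 153, 154, 155, 172, 187, 188]
327 [150, 151, 152, 153, 154, 155, 173, 188]
328 [150, 151, 152, 153, 154, 174, 186, 187]
329 [150, 151, 152, 153, 154, 175, 187]
330 [150, 151, 152, 153, 154, 185, 187]
331 [150, 151, 152, 176, 186]
332 [150, 151, 152, 177, 186]
333 [151, 152, 153, 155, 156, 178, 184, 185]
334 [150, 151, 152, 155, 156, 157, 158, 179, 185]
335 [150, 151, 152, 153, 154, 155, 157, 158, 159, 160, 180, 184]
336 [150, 151, 152, 153, 154, 155, 156, 157, 159, 160, 161, 181, 183]
337 [150, 152, 153, 154, 155, 156, 157, 158, 161, 162, 181, 183]
338 [152, 153, 154, 155, 156, 157, 158, 162, 163, 182]
339 [152, 153, 154, 155, 156, 157, 158, 159, 160, 161, 163, 183]
-85 0 [337.4 186.5] -85 5 [337.5 185.4] -85 13.5 [337.6 183.5] 
-60 0 [331.8 188.8] -60 5 [331.8 187.7] -60 13.5 [331.9 185.8] 
-30 0 [324.9 191.6] -30 5 [325.  190.5] -30 13.5 [325.  188.6] 
0 0 [318.  194.5] 0 5 [318.  193.4] 0 13.5 [318.  191.5] 
7 0 [316.3 195.2] 7 5 [316.3 194.1] 7 13.5 [316.4 192.2]
```

Emit:
{"op": "servo_tool", "data": {"deltas": [[[0, -0.5, 5], [0, 0, 0]], [[0, 0, 5], [0, 0, 0]], [[0, 0, 3], [0, 0, 0]], [[0, 0, 2], [0, 0, 0]], [[0, 0, 0], [0, 0, 0]], [[0, 0, 0], [0, 0, 0]]]}}

```text
time: 19.45
tcp_pos: [491.7, 30.2, 29.3]
eef_rot: [3.141, -0.017, -0.0]
wrist_force: [-0.3, -2.0, -1.7]
opening: 0.28
grasp_force: 35.4
```

Emit:
{"op": "servo_tool", "data": {"deltas": [[[0, 0, 1.5], [0, 0, 0]], [[0, 0, 0], [0, 0, 0]], [[0, 0, 0], [0, 0, 0]]]}}

```text
time: 19.75
tcp_pos: [492.0, 30.2, 28.1]
eef_rot: [3.141, -0.017, 0.001]
wrist_force: [-0.5, -2.4, 3.4]
opening: 0.281
grasp_force: 36.1
```

Run:
```python
from h import *
b,T,pts=blade()
for c,m in pts[2::3]:print(c,[r for r in m if r>172])
for y in (-85,-30,0):
  for z in (5,13.5): print(y,z,proj(b,T+np.array([1.4,1.7,0])+np.array([-1,.0128,0])*(y-43.5)+[0,0,z-20.5])[0].round(1),end=' ')
```

```text
T [492.   30.2  28.1] [-1.1 -3.6  3.6] [-0.71  0.48 -0.13]
320 [193, 194]
323 [192, 193]
326 [191, 192]
329 [175, 191]
332 [177, 188, 189]
335 [180, 187, 188]
338 [182]
-85 5 [337.3 188.9] -85 13.5 [337.4 187.1] -30 5 [324.9 194.1] -30 13.5 [325.  192.2] 0 5 [318.  196.9] 0 13.5 [318.  195.1]
```

Emit:
{"op": "servo_tool", "data": {"deltas": [[[0, 0, -4], [0, 0, 0]], [[0, 1.2, 0], [0, 0, 0]], [[0, 1.2, 0], [0, 0, 0]], [[0, 0, 2], [0, 0, 0]], [[0, 0, 2], [0, 0, 0]], [[0, 0, 0], [0, 0, 0]], [[0, 0, 0], [0, 0, 0]]]}}

```text
time: 20.5
tcp_pos: [492.0, 28.4, 27.9]
eef_rot: [-3.141, 0.016, -0.0]
wrist_force: [1.0, 1.4, 1.8]
opening: 0.282
grasp_force: 36.2
```

Emit:
{"op": "servo_tool", "data": {"deltas": [[[0, 0, 1], [0, 0, 0]], [[0, 0, 0], [0, 0, 0]], [[0, 0, 0], [0, 0, 0]]]}}

```text
time: 20.8
tcp_pos: [492.4, 28.4, 27.1]
eef_rot: [-3.141, 0.016, -0.001]
wrist_force: [1.0, 1.5, 5.7]
opening: 0.28
grasp_force: 36.8
```

Run:
```python
from h import *
s=env.state();print(s['tcp_pos'],s['wrist_force'],s['torque'])
```

```text
[492.3555489   28.39052189  27.13258059] [0.97727767 1.54650968 5.72296863] [0.26571898 0.17410682 0.00828912]
```

Emit:
{"op": "servo_tool", "data": {"deltas": [[[0, 0, 0], [0, 0, 0]], [[0, 0, 0], [0, 0, 0]], [[0, 0, 0], [0, 0, 0]], [[0, 0, 0], [0, 0, 0]]], "hand": 0.54}}

```text
time: 21.2
tcp_pos: [491.7, 28.1, 26.8]
eef_rot: [3.141, -0.016, -0.0]
wrist_force: [-0.3, 0.6, 0.0]
opening: 0.462
grasp_force: 0.0
```

Emit:
{"op": "servo_tool", "data": {"deltas": [[[0, 0, -8], [0, 0, 0]], [[0, 0, -20], [0, 0, 0]], [[0, 0, -30], [0, 0, 0]], [[0, 0, -35], [0, 0, 0]], [[0, 0, -35], [0, 0, 0]], [[0, 0, 0], [0, 0, 0]]]}}

```text
time: 21.8
tcp_pos: [493.9, 27.6, 158.8]
eef_rot: [-3.14, 0.017, -0.009]
wrist_force: [1.1, 0.2, -0.2]
opening: 0.461
grasp_force: 0.0
```

Run:
```python
from h import *
# stubby: handle centre + heading -171
hd=np.radians(-171);u=np.array([np.cos(hd),np.sin(hd)]);c=np.array([473.8,415.5])+[.65,.8]
print(c)
plan([(c[0],c[1],155,-81,45),(c[0],c[1],70,-81,30)])
```

```text
[474.45 416.3 ]
now [493.9  27.6 158.8] psi -90.6 q7 -1.09
[[[-2.6, -43.2, 0.5], [-0.0, -0.001, -0.019]], [[-1.8, -43.2, 0.5], [-0.0, -0.001, -0.019]], [[-1.0, -43.2, 0.5], [-0.0, -0.001, -0.019]], [[-0.2, -43.2, 0.5], [-0.0, -0.001, -0.019]], [[0.6, -43.2, 0.5], [-0.0, -0.001, -0.019]], [[1.4, -43.2, 0.4], [-0.0, -0.001, -0.019]], [[2.2, -43.2, 0.4], [-0.0, -0.001, -0.019]], [[3.0, -43.1, 0.4], [-0.0, -0.001, -0.019]]]
[[[3.8, -43.1, 0.4], [-0.0, -0.001, -0.019]], [[0.0, 0.0, 28.3], [0.0, 0.0, 0.0]], [[0.0, 0.0, 28.3], [0.0, 0.0, 0.0]], [[0.0, 0.0, 28.3], [0.0, 0.0, 0.0]]]
```

Emit:
{"op": "servo_tool", "data": {"deltas": [[[-2.6, -43.2, 0.5], [0, 0, -0.019]], [[-1.8, -43.2, 0.5], [0, 0, -0.019]], [[-1.0, -43.2, 0.5], [0, 0, -0.019]], [[-0.2, -43.2, 0.5], [0, 0, -0.019]], [[0.6, -43.2, 0.5], [0, 0, -0.019]], [[1.4, -43.2, 0.4], [0, 0, -0.019]], [[2.2, -43.2, 0.4], [0, 0, -0.019]], [[3.0, -43.1, 0.4], [0, 0, -0.019]]], "hand": 0.1}}

```text
time: 22.6
tcp_pos: [473.2, 375.2, 151.1]
eef_rot: [3.133, 0.224, -0.001]
wrist_force: [0.9, -0.3, 1.2]
opening: 0.902
grasp_force: 0.0
```

Emit:
{"op": "servo_tool", "data": {"deltas": [[[3.8, -43.1, 0.4], [0, 0, -0.019]], [[0, 0, 28], [0, 0, 0]], [[0, 0, 28], [0, 0, 0]], [[0, 0, 28], [0, 0, 0]], [[0, 0, 0], [0, 0, 0]], [[0, 0, 0], [0, 0, 0]]]}}

```text
time: 23.2
tcp_pos: [471.7, 416.3, 67.1]
eef_rot: [3.131, 0.251, -0.001]
wrist_force: [0.3, -0.3, 1.2]
opening: 0.9
grasp_force: 0.0
```

Run:
```python
from h import *
p=env.get_image('top');h=cv2.cvtColor(p['img'],cv2.COLOR_BGR2HSV);I=p['img'].astype(int)
for r in range(154,222):
    s=''
    for c in range(300,322):
        H,Sx,V=h[r,c]
        s+='Y' if 18<H<34 and Sx>130 and V>60 else 'B' if 100<H<130 and Sx>100 else '-' if V<60 else 'g'
    print(r,s)
d=env.state();print(d['tcp_pos'])
plan([(474.5,416.3,40,-81,20),(474.5,416.3,21.5,-81,8)])
```

```text
154 ----------------------
155 ----------------------
156 ----------------------
157 --------YYYYYY--------
158 -------YYYYYYYY-------
159 -------YYYggYYYY------
160 -------YYYggYYYY------
161 -------YYYggYYYY------
162 -------YYYggYYYY------
163 -------YYYggYYYY------
164 -------YYYggYYYY------
165 -------YYYggYYYY------
166 -------YYYggYYYY------
167 -------YYYggYYYY------
168 -------YYgggYYYY------
169 -------YYgggYYYg------
170 -------YYgggYYYg------
171 -------YYgggYYYg------
172 -------YYgggYYYg------
173 -------YYgggYYYg------
174 -------YYgggYYYg------
175 -------YYgggYYYg------
176 -------YYgggYYYg------
177 -------YYgggYYYg------
178 -------YYgggYYYg------
179 -------YYgggYYYg------
180 ------YYYgggYYY-------
181 ------gYYgggYYY-------
182 ------YYYgggYYY-------
183 ------YYYgggYYY-------
184 ------YYYgggYYY-------
185 ------YYYgggYYY-------
186 ------YYYgggYYY-------
187 ------YYYgggYYY-------
188 ------YYYgggYYY-------
189 -----YYgggBggYYY------
190 ----YYYgBBBBggYYY-----
191 ----YYYgBBBBBgYYYY----
192 ----YYggBBBBBgYYYY----
193 ----YYggBBBBBgYYYY----
194 ----YYYgBBBBBgYY
[... 314 characters left out ...]
gBBBBBBgYYYg----
207 ---YYYggggBBBgYYYg----
208 ---YYYggg----gYYYg--gg
209 ---YYYY------gYYY-----
210 ---YYYY------gYYY-----
211 ---YYYg------gYYY-----
212 ---YYYgggBBBBgYYY-----
213 ---YYYgBBBBBBgYYY-----
214 ---YYYgBBBBBBgYYY-----
215 ---YYYggBBBBggYYY-----
216 ---YYYYYYYYYYYYYY-----
217 ---YYYYYYYYYYYYYY-----
218 ----YYYYYYYYYYYYg-----
219 -----YYYYYYYYYYg------
220 ----------------------
221 ----------------------
[472.32931274 416.64831713  68.04039971]
now [472.3 416.6  68. ] psi -80.8 q7 -1.51
[[[1.0, 0.3, 14.0], [-0.0, -0.001, 0.002]], [[1.0, 0.3, 14.0], [-0.0, -0.001, 0.002]], [[0.0, 0.0, 6.2], [0.0, 0.0, 0.0]], [[0.0, 0.0, 6.2], [0.0, 0.0, 0.0]], [[0.0, 0.0, 6.2], [0.0, 0.0, 0.0]]]
```

The screwdriver is seated in its cut-out with yellow on all sides. On to the stubby.

Emit:
{"op": "servo_tool", "data": {"deltas": [[[0.5, 1.3, 14.0], [0, 0, 0.002]], [[0.5, 1.3, 14.0], [0, 0, 0.002]], [[0, 0, 7], [0, 0, 0]], [[0, 0, 6], [0, 0, 0]], [[0, 0, 4], [0, 0, 0]], [[0, 0, 0], [0, 0, 0]], [[0, 0, 0], [0, 0, 0]], [[0, 0, 0], [0, 0, 0]]]}}

```text
time: 24.05
tcp_pos: [473.3, 414.4, 22.2]
eef_rot: [-3.132, -0.246, -0.001]
wrist_force: [0.1, -0.6, 0.2]
opening: 0.896
grasp_force: 0.0
```

Emit:
{"op": "servo_tool", "data": {"deltas": [[[0, 0, 0], [0, 0, 0]], [[0, 0, 0], [0, 0, 0]], [[0, 0, 0], [0, 0, 0]], [[0, 0, 0], [0, 0, 0]], [[0, 0, 0], [0, 0, 0]], [[0, 0, 0], [0, 0, 0]], [[0, 0, 0], [0, 0, 0]], [[0, 0, 0], [0, 0, 0]]], "hand": 0.8, "newtons": 35}}

```text
time: 24.85
tcp_pos: [473.3, 414.4, 22.1]
eef_rot: [-3.132, -0.246, -0.001]
wrist_force: [0.2, 0.1, 4.8]
opening: 0.338
grasp_force: 35.3
```

Emit:
{"op": "servo_tool", "data": {"deltas": [[[0, 0, 0], [0, 0, 0]], [[0, 0, -10], [0, 0, 0]], [[0, 0, -20], [0, 0, 0]], [[0, 0, -30], [0, 0, 0]], [[0, 0, -30], [0, 0, 0]], [[0, 0, 0], [0, 0, 0]]]}}

```text
time: 25.45
tcp_pos: [475.1, 414.9, 116.0]
eef_rot: [-3.129, -0.245, -0.007]
wrist_force: [0.3, 0.0, -0.6]
opening: 0.344
grasp_force: 34.7
```

Run:
```python
from h import *
plan([(507.4,129.3,110,-90.7,35),(507.4,129.3,45,-90.7,18)])
```

```text
now [475.1 414.9 116. ] psi -81.0 q7 -1.55
[[[-1.4, 31.9, 0.6], [-0.0, -0.001, 0.019]], [[-0.8, 31.9, 0.6], [-0.0, -0.001, 0.019]], [[-0.2, 31.9, 0.6], [-0.0, -0.001, 0.019]], [[0.4, 31.9, 0.6], [-0.0, -0.001, 0.019]], [[1.0, 31.9, 0.6], [-0.0, -0.001, 0.019]], [[1.6, 31.9, 0.6], [-0.0, -0.001, 0.019]], [[2.2, 31.9, 0.6], [-0.0, -0.001, 0.019]], [[2.8, 31.8, 0.6], [-0.0, -0.001, 0.019]]]
[[[3.4, 31.8, 0.7], [-0.0, -0.001, 0.019]], [[0.0, 0.0, 16.2], [0.0, 0.0, 0.0]], [[0.0, 0.0, 16.2], [0.0, 0.0, 0.0]], [[0.0, 0.0, 16.2], [0.0, 0.0, 0.0]], [[0.0, 0.0, 16.2], [0.0, 0.0, 0.0]]]
```

Emit:
{"op": "servo_tool", "data": {"deltas": [[[-1.4, 31.9, 0], [0, 0, 0.019]], [[-0.8, 31.9, 0], [0, 0, 0.019]], [[-0.2, 31.9, 0], [0, 0, 0.019]], [[0.4, 31.9, 0], [0, 0, 0.019]], [[1.0, 31.9, 0], [0, 0, 0.019]], [[1.6, 31.9, 0], [0, 0, 0.019]], [[2.2, 31.9, 0], [0, 0, 0.019]], [[2.8, 31.8, 0], [0, 0, 0.019]]]}}

```text
time: 26.25
tcp_pos: [501.2, 159.2, 111.6]
eef_rot: [3.141, 0.006, -0.001]
wrist_force: [1.2, 0.7, -1.1]
opening: 0.338
grasp_force: 34.6
```

Emit:
{"op": "servo_tool", "data": {"deltas": [[[3.4, 31.8, 0], [0, 0, 0.019]], [[0, 0, 16], [0, 0, 0]], [[0, 0, 16], [0, 0, 0]], [[0, 0, 16], [0, 0, 0]], [[0, 0, 0], [0, 0, 0]], [[0, 0, 0], [0, 0, 0]], [[0, 0, 0], [0, 0, 0]]]}}

```text
time: 26.95
tcp_pos: [505.5, 128.9, 64.3]
eef_rot: [-3.141, 0.022, -0.001]
wrist_force: [1.1, 0.4, -0.3]
opening: 0.337
grasp_force: 34.7
```

Run:
```python
from h import *
b=env.get_image('side');p=env.get_image('top');T=np.array(env.state()['tcp_pos'])
for pic,n,bias in ((b,'side',(3.1-.0,5.0)),(p,'top',(.8,1.7))):
    print(n,[proj(pic,T+np.r_[bias,0]+np.array([-1,.0128,0])*(y-27)+[0,0,z-22])[0].round(1).tolist() for y,z in ((-50,10),(0,10),(4,16),(50,16))])
h=cv2.cvtColor(b['img'],cv2.COLOR_BGR2HSV)
u=proj(b,T)[0].astype(int);print(u)
for r in range(u[1]-10,u[1]+20):
    s=''
    for c in range(u[0]-22,u[0]+26):
        H,Sx,V=h[r,c];s+='Y' if 18<H<34 and Sx>150 and V>60 else 'G' if 50<H<95 and Sx>80 else '-' if V<60 else 'o' if V<100 else 'w'
    print(r,s)
print('col0',u[0]-22)
plan([(507.4,129.3,30,-90.7,10)])
```

```text
side [[313.3, 169.5], [301.8, 173.9], [300.9, 172.9], [290.0, 177.0]]
top [[273.2, 167.0], [272.7, 184.9], [272.3, 185.9], [271.8, 202.7]]
[295 174]
164 oo-----------------------------ooo---------owwww
165 --------------------------------------------owww
166 ---------------------------------------------oww
167 --------------oYYo------YYY-------------------ow
168 ------------oYYYYY-------o----------------------
169 ---------YYYYYYYYY------------------------------
170 ------YYYYYYYYYYYY------------------------------
171 ----YYYYYYYYYYYYYY-------------------owwo-------
172 --YYYYYYYYYYYYYYYY---GG----------wwwwwwoo-------
173 --oYYYYYYYYYYYYYYoGG----------owwwwwwwo---------
174 ---oYYYYYwoooYYwoGGG---oo---Gowwwoo-------------
175 -----wYoo-------GGGGG--oo---GGo-----------------
176 ----------------GGGGG--oo---GG------------------
177 ----------------GGGGGG-oo-----------------------
178 -----------------GGGGG-oo-------------YYY-------
179 -----------------GGGG--oo----------YYYYYYY------
180 ------------------GGG--oo--------YYYYYYYYw------
181 -----------------------oo-----YYYYYYYYYoo-----
[... 151 characters left out ...]
----------
185 o----------------YYYYYYYYYYYYYYY----------------
186 oo--------------YYYYYYYYYYYYYYYY----------------
187 ooo--------------YYYYYYYYYYYYYYY----------------
188 oooo--------------oYYYYYYYYYY-------------------
189 ooooo---------------YYYYYYY---------------------
190 oooowwo--------------YYY------------------------
191 woo-oww-----------------------------------------
192 wwoo-owwo---------------------------------------
193 wwwoo-owwo--------------------------------------
col0 273
now [505.5 128.9  64.4] psi -90.8 q7 -1.13
[[[0.5, -0.1, 8.6], [-0.0, -0.0, -0.0]], [[0.5, -0.1, 8.6], [-0.0, -0.0, -0.0]], [[0.5, -0.1, 8.6], [-0.0, -0.0, -0.0]], [[0.5, -0.1, 8.6], [-0.0, -0.0, -0.0]]]
```

Emit:
{"op": "servo_tool", "data": {"deltas": [[[0.8, -0.1, 8.6], [0, 0, 0]], [[0.8, -0.1, 8.6], [0, 0, 0]], [[0.8, -0.1, 8.6], [0, 0, 0]], [[0.8, -0.1, 6], [0, 0, 0]], [[0, 0, 2], [0, 0, 0]], [[0, 0, 0], [0, 0, 0]], [[0, 0, 0], [0, 0, 0]], [[0, 0, 0], [0, 0, 0]]]}}

```text
time: 27.85
tcp_pos: [508.6, 129.1, 30.3]
eef_rot: [-3.141, 0.023, -0.001]
wrist_force: [0.1, 0.2, -0.7]
opening: 0.34
grasp_force: 34.7
```

Emit:
{"op": "servo_tool", "data": {"deltas": [[[0, 0, 1.5], [0, 0, 0]], [[0, 0, 0], [0, 0, 0]], [[0, 0, 0], [0, 0, 0]]]}}

```text
time: 28.15
tcp_pos: [508.4, 129.1, 28.6]
eef_rot: [-3.141, 0.022, -0.0]
wrist_force: [0.2, -0.0, -0.1]
opening: 0.34
grasp_force: 34.7
```

Free of contact. Down to the floor and release.

Emit:
{"op": "servo_tool", "data": {"deltas": [[[0, 0, 1], [0, 0, 0]], [[0, 0, 0], [0, 0, 0]], [[0, 0, 0], [0, 0, 0]]]}}

```text
time: 28.45
tcp_pos: [508.5, 129.1, 27.6]
eef_rot: [-3.141, 0.022, -0.0]
wrist_force: [-0.2, -0.3, 1.7]
opening: 0.34
grasp_force: 34.9
```

Emit:
{"op": "servo_tool", "data": {"deltas": [[[0, 0, 0], [0, 0, 0]], [[0, 0, 0], [0, 0, 0]], [[0, 0, 0], [0, 0, 0]], [[0, 0, 0], [0, 0, 0]]], "hand": 0.48}}

```text
time: 28.85
tcp_pos: [508.4, 129.1, 27.5]
eef_rot: [-3.141, 0.023, -0.0]
wrist_force: [0.0, -0.4, 0.3]
opening: 0.522
grasp_force: 0.0
```

Emit:
{"op": "servo_tool", "data": {"deltas": [[[0, 0, -8], [0, 0, 0]], [[0, 0, -20], [0, 0, 0]], [[0, 0, -30], [0, 0, 0]], [[0, 0, -35], [0, 0, 0]], [[0, 0, -35], [0, 0, 0]], [[0, 0, 0], [0, 0, 0]]]}}

```text
time: 29.45
tcp_pos: [510.7, 128.8, 159.8]
eef_rot: [-3.139, 0.023, -0.009]
wrist_force: [1.1, -0.6, -1.0]
opening: 0.52
grasp_force: 0.0
```

Run:
```python
from h import *
p=cv2.imread('pics/top0.png');h=cv2.cvtColor(p,cv2.COLOR_BGR2HSV)
for r in range(172,216):
    s=''
    for c in range(460,486):
        H,Sx,V=h[r,c];s+='R' if (H<10 or H>170) and Sx>120 and V>120 else 'r' if (H<10 or H>170) and Sx>120 else 'k' if Sx<60 else '.'
    print(r,s)
pic=env.get_image('top')
for z in (0,22,25):print(z,ray(pic,(460,172),z).round(1),ray(pic,(485,215),z).round(1))
```

```text
172 ..........................
173 ..........................
174 ..........................
175 ..........................
176 ..........................
177 ........RRRRRR............
178 ......RRRRRRRR............
179 .....rR......R............
180 ....rrrkkkkk..............
181 ....rrr.kkkkkk............
182 ....rrr.kk.k.k............
183 ....rrr.kkk...............
184 ....rrr.kkkk..............
185 .....rr.kkkkk.............
186 .....rrr.kkkkkk...........
187 .....rrr.kkk..k...........
188 .....rrr.kkk..............
189 .....rrr.kkk..............
190 ......rr.kkkk.............
191 ......rr.kkkkk.k..........
192 ......rrr.kk...k..........
193 ......rrr.kkk.............
194 ......rrr.kkk.............
195 ......rrr.kkkkk...........
196 .......rr.kkkkk.k.........
197 .......rrr.kk...k.........
198 .......rrr.kkk............
199 .......rrr.kkk............
200 ........rr.kkkkk..........
201 ........rr.kkkkk.k........
202 ........rrr.kk...k........
203 ........rrr.kkk...........
204 ........rrr.kkk...........
205 ........rrr.kkkkk.........
206 .........rr.kkkkk.k.......
207 .........rrr.kk...........
208 .........rrr...RRRRRR.....
209 .........rrrRRRRRRRRRR....
210 .........rrrRRRRRRRRR.....
211 ..........rrrRRRRRR.......
212 ..........................
213 ..........................
214 ..........................
215 ..........................
0 [ 579.8 -404.2    0. ] [ 455.1 -469.4    0. ]
22 [ 575.4 -395.7   22. ] [ 453.4 -459.6   22. ]
25 [ 574.8 -394.6   25. ] [ 453.1 -458.3   25. ]
```

Run:
```python
from h import *
p=env.get_image('top')
c=ray(p,(473.4,194),22);a=ray(p,(470.3,177),22);e=ray(p,(476.5,210.5),22);d=e-a
c2=(a+e)/2;print(c,c2,np.degrees(np.arctan2(d[1],d[0])),np.linalg.norm(d))
l1,l2=ray(p,(464,182),0),ray(p,(469,209),0);print('side edge',np.degrees(np.arctan2(*(l2-l1)[1::-1])))
k1,k2=ray(p,(467,180),24),ray(p,(472,206),24);print('k',np.degrees(np.arctan2(*(k2-k1)[1::-1])))
t=(c+c2)/2-[.8,1.7,0];print(t)
plan([(430,-150,155,-83,45),(t[0],t[1],155,-80,45),(t[0],t[1],70,-80,30)])
```

```text
[ 512.48904323 -430.39228157   22.        ] [ 513.47850482 -430.39193153   22.        ] -172.50716791911788 95.8870520294088
side edge -172.35958160083172
k -172.03139990636365
[ 512.18377402 -432.09210655   22.        ]
now [508.7 129.4 156.4] psi -90.8 q7 -1.26
[[[-10.7, 40.1, 0.1], [-0.0, -0.0, -0.019]], [[-11.5, 39.8, 0.1], [-0.0, -0.0, -0.019]], [[-12.2, 39.6, 0.2], [-0.0, -0.0, -0.019]], [[-13.0, 39.4, 0.2], [-0.0, -0.0, -0.019]], [[-13.8, 39.1, 0.2], [-0.0, -0.0, -0.019]], [[-14.5, 38.8, 0.2], [-0.0, -0.0, -0.019]], [[-15.3, 38.5, 0.2], [-0.0, -0.0, -0.019]], [[6.7, 41.4, 0.0], [0.0, 0.0, -0.007]]]
[[[6.4, 41.5, 0.0], [0.0, 0.0, -0.007]], [[6.1, 41.5, 0.0], [0.0, 0.0, -0.007]], [[5.8, 41.6, 0.0], [0.0, 0.0, -0.007]], [[5.5, 41.6, 0.0], [0.0, 0.0, -0.007]], [[5.2, 41.7, 0.0], [0.0, 0.0, -0.007]], [[4.9, 41.7, 0.0], [0.0, 0.0, -0.007]], [[0.0, 0.0, 28.3], [0.0, 0.0, 0.0]], [[0.0, 0.0, 28.3], [0.0, 0.0, 0.0]]]
[[[0.0, 0.0, 28.3], [0.0, 0.0, 0.0]]]
```

Emit:
{"op": "servo_tool", "data": {"deltas": [[[-10.7, 40.1, 0.1], [0, 0, -0.019]], [[-11.5, 39.8, 0.1], [0, 0, -0.019]], [[-12.2, 39.6, 0.2], [0, 0, -0.019]], [[-13.0, 39.4, 0.2], [0, 0, -0.019]], [[-13.8, 39.1, 0.2], [0, 0, -0.019]], [[-14.5, 38.8, 0.2], [0, 0, -0.019]], [[-15.3, 38.5, 0.2], [0, 0, -0.019]], [[6.7, 41.4, 0.0], [0, 0, -0.003]]], "hand": 0.15}}

```text
time: 30.35
tcp_pos: [437.3, -191.0, 153.3]
eef_rot: [-3.133, -0.189, 0.005]
wrist_force: [0.9, 0.5, 0.5]
opening: 0.851
grasp_force: 0.0
```

Emit:
{"op": "servo_tool", "data": {"deltas": [[[6.4, 41.5, 0.0], [0, 0, -0.002]], [[6.1, 41.5, 0.0], [0, 0, -0.002]], [[5.8, 41.6, 0.0], [0, 0, -0.002]], [[5.5, 41.6, 0.0], [0, 0, -0.002]], [[5.2, 41.7, 0.0], [0, 0, -0.002]], [[4.9, 41.7, 0.0], [0, 0, -0.002]], [[0, 0, 28], [0, 0, 0]], [[0, 0, 28], [0, 0, 0]]]}}

```text
time: 31.15
tcp_pos: [505.0, -435.5, 96.6]
eef_rot: [3.135, 0.206, -0.001]
wrist_force: [0.2, 0.8, -0.5]
opening: 0.851
grasp_force: 0.0
```

Emit:
{"op": "servo_tool", "data": {"deltas": [[[0, 0, 20], [0, 0, 0]], [[0, 0, 0], [0, 0, 0]], [[0, 0, 0], [0, 0, 0]]]}}

```text
time: 31.45
tcp_pos: [505.3, -433.5, 77.8]
eef_rot: [-3.134, -0.209, 0.002]
wrist_force: [1.1, 0.0, 0.5]
opening: 0.848
grasp_force: 0.0
```

Run:
```python
from h import *
p=env.get_image('top');h=cv2.cvtColor(p['img'],cv2.COLOR_BGR2HSV)
for r in range(164,212):
    s=''
    for c in range(262,286):
        H,Sx,V=h[r,c];s+='Y' if 18<H<34 and Sx>130 and V>60 else 'G' if 50<H<95 and Sx>80 else '-' if V<60 else 'g'
    print(r,s)
plan([(512.5,-432,40,-82.3,20),(512.5,-432,21,-82.3,8)])
```

```text
164 ------------------------
165 ------------------------
166 ------------------------
167 ------------------------
168 ----------YYYYYYY-------
169 --------gYYYYYYYYYY-----
170 --------YYYYYYYYYYY-----
171 --------YYYYYggYYYY-----
172 --------YYYYYggYYYY-----
173 --------YYYYYggYYYY-----
174 --------YYYYYggYYYY-----
175 --------YYYYYggYYYY-----
176 --------YYYYgggYYYY-----
177 --------YYYYgggYYYY-----
178 --------YYYYgggYYYY-----
179 --------YYYYgggYYYY-----
180 --------YYYYgggYYYg-----
181 --------YYYYgggYYYY-----
182 --------YYYYgggYYYY-----
183 --------YYYYgggYYYY-----
184 --------YYYYgggYYYY-----
185 --------YYYYgggYYYg-----
186 --------YYYYgggYYYY-----
187 -------YYYYggggYYYYg----
188 ------YYYYgGGGGgYYYYY---
189 -----YYYYgGGGGGGYYYYYg--
190 -----gYYYgGGGGGGgYYYY---
191 -----YYYYgGGGGGGYYYYY---
192 -----YYYYgGGGGGGYYYYY---
193 -----YYYYgGGGGGGYYYYY---
194 -----YYYgGGGGGGGYYYYY---
195 -----YYYgGGGGGGGgYYYY---
196 -----YYYGGGGGGGGgYYYY---
197 -----YYYgGGGGGGGgYYYg---
198 -----YYYg------GYYYYg---
199 -----YYY--------YYYYY---
200 -----YYYgGGGGGG--YYYg---
201 -----YYYGGGGGGGGGYYYg---
202 -----YYYYGGGGGGGgYYYg---
203 -----YYYYYYgggYYYYYYg---
204 -----YYYYYYYYYYYYYYYg---
205 -----YYYYYYYYYYYYYYY----
206 ------YYYYYYYYYYYYY-----
207 ------------------------
208 ------------------------
209 ------------------------
210 ------------------------
211 ------------------------
now [ 505.8 -434.    78.8] psi -82.4 q7 -0.23
[[[3.4, -0.6, 19.4], [0.0, 0.0, -0.0]], [[3.4, -0.6, 19.4], [0.0, 0.0, -0.0]], [[0.0, 0.0, 6.3], [0.0, 0.0, 0.0]], [[0.0, 0.0, 6.3], [0.0, 0.0, 0.0]], [[0.0, 0.0, 6.3], [0.0, 0.0, 0.0]]]
```

The stubby is centred in its cut-out. Now the hex keys.

Emit:
{"op": "servo_tool", "data": {"deltas": [[[3.4, -0.6, 19], [0, 0, 0]], [[3.4, -0.6, 19], [0, 0, 0]], [[0, 0, 8], [0, 0, 0]], [[0, 0, 7], [0, 0, 0]], [[0, 0, 4], [0, 0, 0]], [[0, 0, 0], [0, 0, 0]], [[0, 0, 0], [0, 0, 0]], [[0, 0, 0], [0, 0, 0]]]}}

```text
time: 32.3
tcp_pos: [512.7, -431.9, 21.9]
eef_rot: [3.134, 0.21, 0.001]
wrist_force: [0.6, 0.2, 0.8]
opening: 0.848
grasp_force: 0.0
```

Emit:
{"op": "servo_tool", "data": {"deltas": [[[0, 0, 0], [0, 0, 0]], [[0, 0, 0], [0, 0, 0]], [[0, 0, 0], [0, 0, 0]], [[0, 0, 0], [0, 0, 0]], [[0, 0, 0], [0, 0, 0]], [[0, 0, 0], [0, 0, 0]], [[0, 0, 0], [0, 0, 0]], [[0, 0, 0], [0, 0, 0]]], "hand": 0.82, "newtons": 45}}

```text
time: 33.1
tcp_pos: [512.6, -431.8, 21.7]
eef_rot: [3.134, 0.21, 0.001]
wrist_force: [-1.6, 1.2, 5.3]
opening: 0.313
grasp_force: 46.1
```

Emit:
{"op": "servo_tool", "data": {"deltas": [[[0, 0, 0], [0, 0, 0]], [[0, 0, -10], [0, 0, 0]], [[0, 0, -20], [0, 0, 0]], [[0, 0, -30], [0, 0, 0]], [[0, 0, -30], [0, 0, 0]], [[0, 0, 0], [0, 0, 0]], [[0, 0, 0], [0, 0, 0]]]}}

```text
time: 33.8
tcp_pos: [512.7, -431.5, 111.8]
eef_rot: [3.134, 0.21, 0.001]
wrist_force: [-0.3, -0.5, -2.8]
opening: 0.319
grasp_force: 45.3
```

Run:
```python
from h import *
plan([(535.7,231.2,110,-90.7,40)])
```

```text
now [ 512.7 -431.5  111.8] psi -82.3 q7 -0.26
[[[6.5, -38.5, 0.1], [0.0, -0.0, 0.009]], [[6.2, -38.5, 0.1], [0.0, -0.0, 0.009]], [[5.9, -38.6, 0.1], [0.0, -0.0, 0.009]], [[5.6, -38.6, 0.1], [0.0, -0.0, 0.009]], [[5.2, -38.7, 0.1], [0.0, -0.0, 0.009]], [[4.9, -38.7, 0.1], [0.0, -0.0, 0.009]], [[4.6, -38.7, 0.1], [0.0, -0.0, 0.009]], [[4.2, -38.8, 0.1], [0.0, -0.0, 0.009]]]
[[[3.9, -38.8, 0.1], [0.0, -0.0, 0.009]], [[3.6, -38.8, 0.1], [0.0, -0.0, 0.009]], [[3.2, -38.9, 0.1], [0.0, -0.0, 0.009]], [[2.9, -38.9, 0.1], [0.0, -0.0, 0.009]], [[2.6, -38.9, 0.1], [0.0, -0.0, 0.009]], [[2.2, -38.9, 0.1], [0.0, -0.0, 0.009]], [[1.9, -39.0, 0.1], [0.0, -0.0, 0.009]], [[1.5, -39.0, 0.1], [0.0, -0.0, 0.009]]]
[[[1.2, -39.0, 0.1], [0.0, -0.0, 0.009]]]
```

Emit:
{"op": "servo_tool", "data": {"deltas": [[[6.5, -38.5, 0], [0, 0, 0.009]], [[6.2, -38.5, 0], [0, 0, 0.009]], [[5.9, -38.6, 0], [0, 0, 0.009]], [[5.6, -38.6, 0], [0, 0, 0.009]], [[5.2, -38.7, 0], [0, 0, 0.009]], [[4.9, -38.7, 0], [0, 0, 0.009]], [[4.6, -38.7, 0], [0, 0, 0.009]], [[4.2, -38.8, 0], [0, 0, 0.009]]]}}

```text
time: 34.6
tcp_pos: [522.8, -117.7, 110.2]
eef_rot: [-3.14, -0.096, 0.003]
wrist_force: [0.8, 0.2, -1.8]
opening: 0.321
grasp_force: 45.3
```

Emit:
{"op": "servo_tool", "data": {"deltas": [[[3.9, -38.8, 0], [0, 0, 0.009]], [[3.6, -38.8, 0], [0, 0, 0.009]], [[3.2, -38.9, 0], [0, 0, 0.009]], [[2.9, -38.9, 0], [0, 0, 0.009]], [[2.6, -38.9, 0], [0, 0, 0.009]], [[2.2, -38.9, 0], [0, 0, 0.009]], [[1.9, -39.0, 0], [0, 0, 0.009]], [[1.5, -39.0, 0], [0, 0, 0.009]]]}}

```text
time: 35.4
tcp_pos: [535.0, 193.8, 110.1]
eef_rot: [3.141, -0.016, -0.003]
wrist_force: [0.4, 0.2, -1.7]
opening: 0.317
grasp_force: 45.3
```

Emit:
{"op": "servo_tool", "data": {"deltas": [[[1.2, -39.0, 0], [0, 0, 0.009]], [[0, 0, 0], [0, 0, 0]], [[0, 0, 16], [0, 0, 0]], [[0, 0, 16], [0, 0, 0]], [[0, 0, 16], [0, 0, 0]], [[0, 0, 0], [0, 0, 0]], [[0, 0, 0], [0, 0, 0]], [[0, 0, 0], [0, 0, 0]]]}}

```text
time: 36.2
tcp_pos: [538.3, 230.6, 63.7]
eef_rot: [-3.141, 0.032, -0.001]
wrist_force: [-0.1, -0.8, -2.8]
opening: 0.316
grasp_force: 45.3
```

Run:
```python
from h import *
b=env.get_image('side');T=np.array(env.state()['tcp_pos'])
print([proj(b,T+np.r_[3.1,5,0]+np.array([-1,.0128,0])*y+np.array([.0128,1,0])*x+[0,0,z-21.7])[0].round(1).tolist() for x,y,z in ((-14,-50,0),(-14,-50,22),(-14,50,0),(-14,50,22),(14,50,22))])
h=cv2.cvtColor(b['img'],cv2.COLOR_BGR2HSV)
u=proj(b,T)[0].astype(int)
for r in range(u[1]-12,u[1]+16):
    s=''
    for c in range(u[0]-20,u[0]+22):
        H,Sx,V=h[r,c];s+='Y' if 18<H<34 and Sx>150 and V>60 else 'R' if (H<10 or H>170) and Sx>120 and V>50 else '-' if V<60 else 'o' if V<100 else 'w'
    print(r,s)
print('col0',u[0]-20)
plan([(535.7,231.2,30,-90.7,9)])
```

```text
[[301.5, 160.1], [301.4, 155.3], [278.8, 168.3], [278.6, 163.5], [274.8, 159.9]]
146 wwwwwwwwwwo----------------owo-wwwwwwwwoww
147 wwwwwwwwwww-o--------------owo-owwwwwwwooo
148 wwwwwwwwwwwwo---------------oo--wwwwwwwooo
149 wwwwwwwwwwwww------------------owwwwwwwwoo
150 wwwwwwwwwwwwwwo----------------wwwwwwwwwww
151 wwwwwwwwwwwwwww-------ww-------wwwwwwwwwww
152 wwwwwwwwwwwwwwww-----oww------wwwwwwwwwwww
153 wwwwwwwwwwwwwwww------ww------Rwwwoowwwwww
154 wwwwwwwwwwwwwwww--------------www---owwwww
155 wwwwwwwwwwwwwwww-------------owwRR----owww
156 wwwwwwwwwwwwwwww--o----------RRRRR-----oww
157 wwwwwwwwwwwwwwwo-ooo-------RRRRRRR------ow
158 wwwwwwwwwwwwwoooo-oooo----RRRRRRRR-------o
159 wwwwwwwwwwoooooo-ooooo---RRRRRRRRR--------
160 wwwwwwwwwRRooo---oRRoo----RRRRRRRR--------
161 wwwwwwwwRRRRooooRRRRoo----RRRRRR----------
162 wwwwwwwoRRRRRRRRRRRRoo----RRR-------------
163 wwwwoo-oRRRRRRRRRRRRoo----RR--------------
164 woooooo-RRRRRRRRRRRRRoo-----YY------------
165 oooo----RRRRRRRRRRRRR----YYYYYYY----------
166 o--------RRRRRRRRR-----YYYYYYYYYY---------
167 ----------RRRRR------YYYYYYYYYYYY---------
168 -----------RR-----YYYYYYYYYYYY------------
169 --------------YYYYYYYYYYYYYYY-------------
170 ------------YYYYYYYYYYYYYYYYYY------------
171 ---------YYYYYYYYYYYYYYYYYYYYY------------
172 -------oYYYYYYYYYYYYYYYYY-----------------
173 --------YYYYYYYYYYYYYY--------------------
col0 268
now [538.4 230.8  63.9] psi -91.1 q7 -1.32
[[[-0.7, -0.1, 8.5], [-0.0, -0.0, -0.002]], [[-0.7, -0.1, 8.5], [-0.0, -0.0, -0.002]], [[-0.7, -0.1, 8.5], [-0.0, -0.0, -0.002]], [[-0.7, -0.1, 8.5], [-0.0, -0.0, -0.002]]]
```

Emit:
{"op": "servo_tool", "data": {"deltas": [[[-0.8, -0.1, 8.5], [0, 0, -0.002]], [[-0.8, -0.1, 8.5], [0, 0, -0.002]], [[-0.8, -0.1, 8.5], [0, 0, -0.002]], [[-0.8, -0.1, 6.5], [0, 0, -0.002]], [[0, 0, 2], [0, 0, 0]], [[0, 0, 0], [0, 0, 0]], [[0, 0, 0], [0, 0, 0]], [[0, 0, 0], [0, 0, 0]]]}}

```text
time: 37.05
tcp_pos: [534.9, 231.6, 29.6]
eef_rot: [-3.141, 0.018, -0.001]
wrist_force: [0.0, 0.2, -1.6]
opening: 0.313
grasp_force: 45.4
```

Emit:
{"op": "servo_tool", "data": {"deltas": [[[0, 0, 1.2], [0, 0, 0]], [[0, 0, 1.0], [0, 0, 0]], [[0, 0, 0], [0, 0, 0]], [[0, 0, 0], [0, 0, 0]]]}}

```text
time: 37.45
tcp_pos: [534.7, 231.6, 27.1]
eef_rot: [-3.141, 0.018, -0.0]
wrist_force: [0.9, 1.0, -1.9]
opening: 0.315
grasp_force: 45.4
```

Release and lift, then move clear for the last look.

Emit:
{"op": "servo_tool", "data": {"deltas": [[[0, 0, 0.3], [0, 0, 0]], [[0, 0, 0], [0, 0, 0]], [[0, 0, 0], [0, 0, 0]], [[0, 0, 0], [0, 0, 0]], [[0, 0, 0], [0, 0, 0]]], "hand": 0.5}}

```text
time: 37.95
tcp_pos: [534.7, 231.5, 26.9]
eef_rot: [-3.142, 0.018, -0.0]
wrist_force: [0.4, -0.1, 0.2]
opening: 0.499
grasp_force: 0.0
```

Emit:
{"op": "servo_tool", "data": {"deltas": [[[0, 0, -8], [0, 0, 0]], [[0, 0, -20], [0, 0, 0]], [[0, 0, -30], [0, 0, 0]], [[0, 0, -35], [0, 0, 0]], [[0, 0, -35], [0, 0, 0]], [[-20, -40, -10], [0, 0, 0]], [[-20, -40, -10], [0, 0, 0]], [[-20, -40, 0], [0, 0, 0]]]}}

```text
time: 38.75
tcp_pos: [476.1, 353.6, 177.1]
eef_rot: [-3.139, 0.02, -0.003]
wrist_force: [0.7, 0.1, -0.4]
opening: 0.5
grasp_force: 0.0
```

Emit:
{"op": "servo_tool", "data": {"deltas": [[[-20, -40, 0], [0, 0, 0]], [[-20, -40, 0], [0, 0, 0]], [[-20, -40, 0], [0, 0, 0]], [[0, -40, 0], [0, 0, 0]], [[0, -40, 0], [0, 0, 0]], [[0, 0, 0], [0, 0, 0]], [[0, 0, 0], [0, 0, 0]]]}}

```text
time: 39.45
tcp_pos: [418.0, 553.3, 174.8]
eef_rot: [3.141, -0.015, 0.001]
wrist_force: [0.2, -0.4, -0.3]
opening: 0.498
grasp_force: 0.0
```

Run:
```python
from h import *
p=env.get_image('top')
cv2.imwrite('pics/fin.png',cv2.resize(p['img'][145:230,212:375],None,fx=4.9,fy=4.9,interpolation=cv2.INTER_CUBIC));print(env.state()['tcp_pos'],env.state()['wrist_force'])
```

```text
[418.57064752 552.1034364  175.11871563] [ 0.31306533 -0.46228345 -0.07011153]
```

View pics/fin.png

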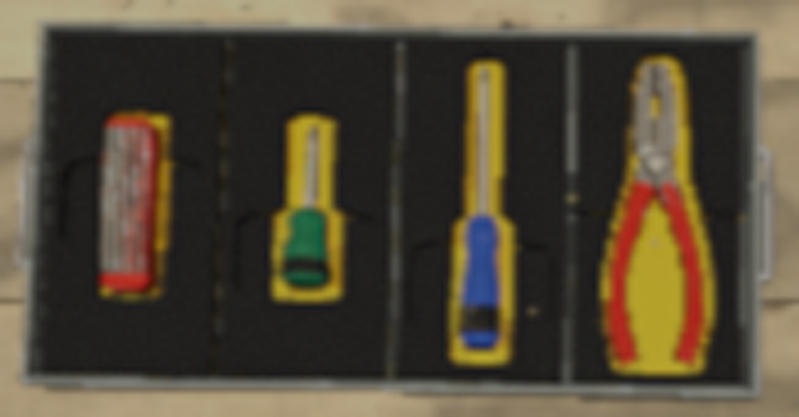

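Run:
```python
from h import *
p=env.get_image('top');h=cv2.cvtColor(p['img'],cv2.COLOR_BGR2HSV)
o=np.array([536.5,232.9])
q=lambda x,y,z:proj(p,np.r_[o+np.array([-1,.0128])*y+np.array([.0128,1])*x,z])[0].round(1).tolist()
for n,a in dict(cutR=(-18,0,5.5),cutLtop=(18,0,15.5),cutLfloor=(18,0,5.5),blkR_floor=(-14,0,5.5),blkR_top=(-14,0,27.5),blkL_top=(14,0,27.5),blk_end_top=(0,50,27.5),blk_front_top=(0,-50,27.5)).items():print(n,q(*a))
for r in (175,180,186,187,188,195,200):
    print(r,''.join('Y' if 18<H<34 and S>130 and V>60 else 'R' if (H<10 or H>170) and S>110 and V>50 else '-' if V<60 else 'o' for H,S,V in h[r,226:256]),'col0 226')
for c in (236,239,242):
    print(c,''.join('Y' if 18<H<34 and S>130 and V>60 else 'R' if (H<10 or H>170) and S>110 and V>50 else '-' if V<60 else 'o' for H,S,V in h[162:212,c]),'row0 162')
```

```text
cutR [245.5, 186.5]
cutLtop [232.1, 185.8]
cutLfloor [233.0, 186.3]
blkR_floor [244.1, 186.5]
blkR_top [242.4, 185.2]
blkL_top [232.5, 185.1]
blk_end_top [236.7, 202.8]
blk_front_top [238.2, 167.7]
175 -------oooooooooRRooY--------- col0 226
180 ------ooooooooooRRoYY--------- col0 226
186 ------ooooooooRRRRYYY--------- col0 226
187 ------ooooooooRRRoYYY--------- col0 226
188 ------ooooooooRRRoYYY--------- col0 226
195 ------oooooooRRRRoYYY--------- col0 226
200 ------RRRoRRRRRRRoYo---------- col0 226
236 ------oRRoooooooooooooooooooooooooooooRRRRRY------ row0 162
239 ------oRRoooooooooooooooooooooooRRRRRoRRRRoYo----- row0 162
242 ------YooRRRRRoRRRRRRRRRRRRRRRRRRRRRRRRRRRoY------ row0 162
```

```bash
python3 -c "
from rig import env
print(env.job_done())"
```

```text
the job is handed in; nothing more can be done
None
```

The pliers, short blue screwdriver, stubby and hex-key set were placed in that order, each lying in its own cut-out on the yellow floor and released, and the job is handed in at about 40 s; the hex-key set sits about 2 mm off centre, within its 4 mm clearance.

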